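# Clip a tool holder onto the bench tube and park the screwdriver in it

### The arm

A 7-joint arm with a two-finger parallel gripper is mounted at the origin on the work surface. World frame = base frame: x ahead of the robot, y to its left, z up, the work surface at z = 0. Lengths are in m, angles in rad, forces in N, time in s.
With the tool pointing down it reaches from about 0.4 to 0.85 m from the base axis. Payload 10.4 kg.
Tool frame: the origin (TCP) lies where the fingers leave the gripper's body, on its centre line; the fingertips stand 70 mm ahead of it and the grasp point (between the pads) lies r.grip_depth ahead of it (r.grip_depth is the distance from the TCP to the grasp point, in m); z points along the fingers, y is the direction in which the jaws open and shut (so a half turn about z gives the same grasp; the last joint's range is limited). The gripper opens to 87 mm and grips with 3 to 60 N. Pads are 19 mm wide; open, the fingers measure 117 mm over their backs; the gripper's body (75 mm by 190 mm) begins 51 mm behind the grasp point.
Start: joints at [-1.156, 0.332, -0.065, 1.46, 0.022, 1.35, -0.088], TCP at [0.265, 0.566, 0.292] pointing down, gripper open.
Joint ranges: [-2.6, 2.6], [-0.5, 2.12], [-1.47, 1.34], [0.16, 2.42], [-1.27, 4.41], [0.06, 2.06], [-2.6, 2.6]. Speed limits (rad/s): [2.22, 2.22, 2.79, 2.79, 3.14, 3.14, 3.14].

### API

Orientations are given as a unit quaternion [x, y, z, w].
In Python, from bench import monitor, viewer, workorder, nets, r gives the robot as it stands.
- The arm moves only by the tool drive_tool, never from a script. Its argument "plan" is a list of rows, each an object of numbers: "rx", "ry", "rz": the turn, a rotation vector about the tool's x, y, z in units of 360 degrees (1.0 is 360 degrees); "x", "y", "z": the shift along the tool's x, y, z in units of 1000 mm (1.0 is 1000 mm); "fingers": the opening, from 0 (shut) to 1 (fully open). In form: [{"rx": .., "ry": .., "rz": .., "x": .., "y": .., "z": .., "fingers": ..}, ...]. A call has 1 to 12 rows; each row is the pose to reach, as a shift and turn from the pose commanded when the call began, along the tool's axes at that moment, turning the shorter way round; what a row does not reach only later rows make up. A row lasts 1/8 s, in which the tool goes at most 62.5 mm and 10.7 degrees, less where a joint would pass 70% of its speed; a pose out of reach is approached as far as the arm can. A call with a number of a shift or a turn outside -1 to 1 is refused whole. A call with a gripper value outside its range is refused whole. The fingers move at their own pace and stop on an object; "squeeze" is the grip in N (left out, the last holds). Time passes only in rows, so rows that repeat a pose let the fingers close. It gives the time, the measured TCP pose, the force and the opening at its end, in the units of the state.
- monitor.read_state(): the state, without advancing time (a new reading comes with each control period).
- viewer.camera(name): name is "side" or "top"; returns a dict with "color" (384x512x3 uint8, red, green, blue), "depth" (384x512 float32, m along the optical axis (not along the pixel's ray), 0 where there is no reading), "camera_matrix" (3x3 intrinsics, pixels), "D" ([k1, k2, p1, p2, k3] as OpenCV has them; the pictures are not rectified), "xyz" and "rotation" of the camera in the world. Camera axes: x right, y down, z forward; pixel columns grow to the right and rows downward; lengths in m; the calibration is good to about 2 mm. A picture is of the moment at which its call begins.
- workorder.close_job(): hands the job in, once; it reports no verdict.
Trained networks look in the newest picture that a camera, given by its name, has taken for a name from the list of things; names that differ only in an ending like _2 or _b are one class to them, and where a whole thing is asked for, a point or a joint stands for the part that bears it (a point fixed in the world has none). Each returns a list of dicts, best first, with "confidence" (0 to 1); they miss things now and then, are a little off and sometimes report something else, mostly with a low value. They report only what shows in the picture. A call takes as long as a camera call. They do not tell look-alikes from the thing itself.
- nets.find_in(label, camera): "centre" ([x, y, z] in m, in world coordinates, good to about 4 mm: the middle of the surface that is visible of it).
- nets.regions_of(label, camera): "region" (384x512 bool, what is visible of it).
The state is a dict: "time": time; "joint_positions": joint angles; "joint_vel": joint speeds; "joint_torque": joint torques, N m; "ee_pos": TCP position; "eef_rot": TCP orientation; "ft_force": force on the tool from outside, world axes, zero at the start; "torque": the same for the moment, N m; "width": finger opening in m.
Only numpy, scipy, OpenCV 4.12 (cv2) and the standard library are available. Lean on these libraries where they do the work, as an engineer would, in place of code of your own. Each camera call takes 0.05 s, during which the arm holds its last target.

### The job

Push the grey clip-on tool holder over the middle part of the aluminium tube until its two sprung arms snap round the tube, with the holder leaning about 35 degrees towards the robot so that it clears the lamp bar overhead. Then take the long-handled screwdriver out of the wooden rack and slide its shank fully down into the holder's well, so that it stays parked there with the holder still leaning that way. Do not knock the lamp bar, and leave the other tools and everything else on the bench where they are.

Things in the scene. Friction and masses are not known exactly. Their poses are not given: they have to be found in the camera images.
- holder: Loose grey clip-on tool holder, 125 mm tall, 0.10 kg, starts standing on its two arm tips. Origin: centre of its underside; z up through the well, y to lie along the tube, x across it (same if turned half round). From z = 55 to 125 mm a block 44 x 44 mm with a square well; at z = 46 to 55 a flange 62 mm (x) by 44 mm; below, two sprung arms at x = +-27 mm, 34 mm wide in y.
- holder_bore (a point): Point in the holder (x 0, y 0, z 25 mm) that lies on the tube's axis once clipped on; axes as the holder's. The arms, hinged near z 49 mm, have inward lips 28 mm apart at z 11 mm and flared tips; pushed along the holder's z onto the 40 mm tube they spread against springs (peak roughly 10 to 20 N), then close below the tube's widest point.
- holder_well (a point): Centre of the well's mouth, on the holder's top (z 125 mm); axes as the holder's. The well is 18 x 18 mm and 70 mm deep. Clipped on the tube, the holder keeps its lean by friction; a sideways shove turns it.
- stand: Fixed stand: base plate 130 x 300 x 12 mm, two grey uprights 50 x 20 mm, 280 mm high, centred at y = +-135 mm, and a level aluminium tube between them, diameter 40 mm, along the stand's y, its axis at x = 0, 120 mm above the bench. Origin on the bench under the middle of the tube; -x faces the robot.
- lamp: Lamp bar fixed across the top of the stand's uprights, over the tube: 290 mm along y, from x = -10 to +35 mm, from 278 to 302 mm above the bench. Same origin and axes as the stand. It is in the way of a hand coming straight down on the tube, not of one leaning 35 degrees towards the robot.
- tube_mid (a point): Middle of the tube's axis, 120 mm above the bench; axes as the stand's. The middle part of the tube is within 60 mm of it along y.
- rack: Fixed wooden block 60 mm (x) by 200 mm (y) by 66 mm high with three upright 15 mm through holes in a row along its y, 65 mm apart; each holds a hand tool, shank down, in any order. Origin: centre of its underside.
- driver: The long-handled screwdriver, 157 mm long, 0.05 kg: steel shank diameter 10 mm, 62 mm long, below a round wooden handle diameter 32 mm, 95 mm long. Origin at the shank's tip, z towards the handle's end. It stands upright in the rack with the tip 4 mm above the bench, the handle resting on the block. It is the tallest tool in the rack.
- driver_shoulder (a point): Centre of the handle's flat lower end, where the shank begins, 62 mm from the tip; axes as the screwdriver's. Fully down in the holder, it rests on the well's mouth and the tip is 8 mm above the well's floor.
- stubby: Other tool in the rack: short fat round handle, diameter 38 mm, 42 mm long, on the same shank; top 108 mm above the bench. Origin at the shank's tip.
- tee: Other tool in the rack: T handle, a bar 80 mm long and 18 mm thick along its x, on the same shank; top 94 mm above the bench. Origin at the shank's tip.
- sander: Cork sanding block 110 x 65 x 30 mm; bystander. Origin: centre of its underside.
- tape: Roll of paper tape, diameter 100 mm, 25 mm high, lying flat; bystander.
- can: Tin can, diameter 86 mm, 120 mm high; bystander.
- flask: White plastic bottle, diameter 74 mm, 180 mm high; bystander.
- post_a: Upright wooden block 45 x 45 x 130 mm; bystander.
- post_b: Upright wooden block 45 x 45 x 100 mm; bystander.
- mug: White mug, diameter 80 mm, 90 mm high; bystander.
Not all that is in view belongs to the job. Leave any yellow look-alike of the holder alone.

How it is judged:
By the outcome, as a careful person would: the job done as asked, in the order asked, and still so for the second after the job is handed in, with the robot touching nothing.
It also fails if it takes over 61 s, if anything falls off the work surface, if the arm or the gripper's body presses on something with over 40 N, if the wrist force passes 120 N, or if a joint passes its speed limit or range.

## Working session

There is one attempt and no reset: what is moved stays moved. The work goes in short steps, Python scripts to look and compute and a tool call to move; the robot and the scene stay as the last step left them, time stands still between calls to the robot, and variables do not carry over. Pictures are saved under pics/ and viewed, and the job is handed in when it is done.

Besides the shell and the picture viewer there is one more tool, called after "Emit:" as name(argument=value, ...), one argument or row to a line, values as JSON. drive_tool: Moves the arm, as the interface text tells. Its arguments: {"type":"object","properties":{"plan":{"type":"array","items":{"type":"object","properties":{"rx":{"type":"number","minimum":-1,"maximum":1},"ry":{"type":"number","minimum":-1,"maximum":1},"rz":{"type":"number","minimum":-1,"maximum":1},"x":{"type":"number","minimum":-1,"maximum":1},"y":{"type":"number","minimum":-1,"maximum":1},"z":{"type":"number","minimum":-1,"maximum":1},"fingers":{"type":"number"}}}},"squeeze":{"type":"number"}},"required":["plan"]}

```bash
ls; mkdir -p pics; python3 - <<'E'
from bench import monitor, viewer, workorder, nets, r
import cv2, numpy as np, pickle
print(r.grip_depth); print(monitor.read_state())
for n in ("side","top"):
    c=viewer.camera(n); pickle.dump(c,open(f"pics/{n}0.pkl","wb"))
    cv2.imwrite(f"pics/{n}0.png",c["color"][:,:,::-1])
    print(n,c["camera_matrix"].tolist(),c["D"],c["xyz"],c["rotation"])
    for l in ("holder","stand","lamp","rack","driver","stubby","tee","sander","tape","can","flask","post_a","mug"):
        print(l,[(np.round(d["centre"],3).tolist(),round(d["confidence"],2)) for d in nets.find_in(l,n)][:4])
E
```

```text
pics
0.051
{'time': 0.0, 'joint_positions': array([-1.15561414,  0.33286944, -0.06467652,  1.46093393,  0.02160392,
        1.34989629, -0.08850764]), 'joint_vel': array([ 2.12246553e-04,  1.41337439e-03, -5.89272782e-04, -6.04529430e-05,
       -2.06293929e-03,  3.24176559e-04,  5.83979184e-05]), 'joint_torque': array([ 1.46406146e-03, -6.23256969e+01,  2.57414603e-02, -3.89905500e+01,
       -6.12311717e-02,  3.98143684e-02,  1.48327681e-04]), 'ee_pos': array([0.26485103, 0.56579412, 0.29145886]), 'eef_rot': array([ 2.17151227e-01,  9.76137719e-01, -6.96262708e-04, -1.15567535e-04]), 'ft_force': array([-0.75127715,  0.25073663, -0.84654593]), 'torque': array([ 0.03055376, -0.02847363,  0.03026732]), 'width': 0.0871311960037036}
side [[463.4564404459214, 0.0, 250.96775092863032], [0.0, 463.4564404459214, 200.22746584428216], [0.0, 0.0, 1.0]] [-0.06211525  0.          0.          0.          0.        ] [-0.5644635   0.18770089  1.36131385] [-0.59139084  0.72714984 -0.2643322   0.227241  ]
holder [([0.419, -0.246, 0.089], 0.86), ([0.342, -0.154, 0.09], 0.67)]
stand [([0.648, -0.093, 
[... 761 characters left out ...]
20233597 0.00297153 1.59805839] [-0.68961533  0.71685726 -0.07345294  0.07177068]
holder [([0.352, -0.155, 0.127], 0.71), ([0.428, -0.25, 0.115], 0.7)]
stand [([0.652, -0.008, 0.138], 0.74)]
lamp []
rack [([0.5, 0.275, 0.064], 0.73), ([0.651, -0.01, 0.139], 0.41)]
driver []
stubby [([0.501, 0.284, 0.108], 0.66)]
tee [([0.633, -0.381, 0.028], 0.65)]
sander [([0.454, 0.045, 0.024], 0.85)]
tape [([0.632, -0.381, 0.024], 0.71)]
can [([0.605, 0.39, 0.117], 0.79)]
flask [([0.664, -0.008, 0.302], 0.71), ([0.686, 0.274, 0.119], 0.6)]
post_a [([0.312, 0.442, 0.129], 0.98), ([0.709, -0.273, 0.1], 0.78)]
mug [([0.411, -0.488, 0.033], 0.87), ([0.458, 0.043, 0.025], 0.72), ([0.427, -0.251, 0.119], 0.19)]
```

View pics/side0.png

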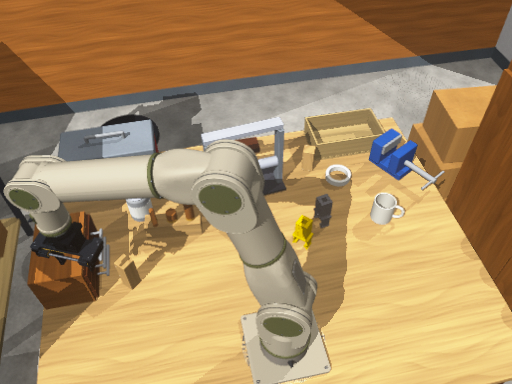

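View pics/top0.png

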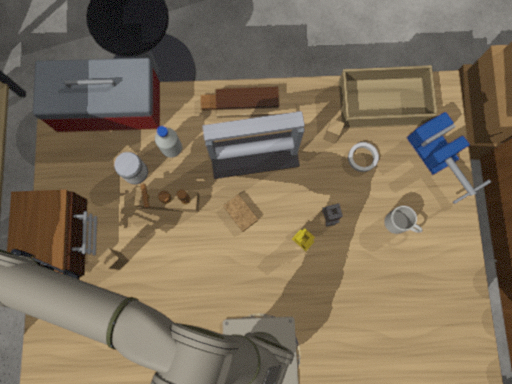

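The pictures show the grey holder at top (333,214) and the yellow look-alike at (304,238). The stand with lamp is at (253,140) and the rack at (168,200). I'll now measure from the point clouds.

```bash
cat > h.py <<'E'
import numpy as np, cv2, pickle
from scipy.spatial.transform import Rotation as R
def cloud(c):
    d=c["depth"]; h,w=d.shape
    u,v=np.meshgrid(np.arange(w),np.arange(h))
    p=cv2.undistortPoints(np.stack([u,v],-1).reshape(-1,1,2).astype(np.float32),np.array(c["camera_matrix"]),np.array(c["D"])).reshape(h,w,2)
    P=np.dstack([p[...,0]*d,p[...,1]*d,d])
    Q=np.array(c["rotation"]); Rm=R.from_quat(Q).as_matrix() if Q.size==4 else Q
    W=P@Rm.T+np.array(c["xyz"]); W[d<=0]=np.nan
    return W
E
python3 - <<'E'
from h import *
for n in ("top","side"):
    c=pickle.load(open(f"pics/{n}0.pkl","rb")); W=cloud(c); pickle.dump(W,open(f"pics/{n}0W.pkl","wb"))
    col=c["color"].astype(int)
    def box(x0,x1,y0,y1,z0,z1):
        return (W[...,0]>x0)&(W[...,0]<x1)&(W[...,1]>y0)&(W[...,1]<y1)&(W[...,2]>z0)&(W[...,2]<z1)
    print(n,"bench z",np.nanmedian(W[box(.3,.5,-.4,.4,-.02,.02)][:,2]))
    for name,b in dict(holdertop=(.37,.49,-.31,-.19,.112,.14),holderfl=(.37,.49,-.31,-.19,.03,.112),lamp=(.5,.8,-.25,.25,.285,.33),tube=(.55,.75,-.12,.12,.125,.16),tubeall=(.55,.75,-.12,.12,.03,.2),base=(.5,.8,-.2,.2,.006,.018),
       racktop=(.42,.58,.15,.4,.058,.072),t1=(.42,.58,.15,.25,.08,.2),t2=(.42,.58,.25,.32,.08,.2),t3=(.42,.58,.32,.42,.08,.2),sander=(.38,.53,-.03,.12,.02,.045)).items():
        m=box(*b); Q=W[m]
        if len(Q)<5: print(name,len(Q)); continue
        rect=cv2.minAreaRect(Q[:,:2].astype(np.float32)*1000)
        print(name,len(Q),np.round(Q.mean(0),4),"z%.3f-%.3f"%(Q[:,2].min(),Q[:,2].max()),np.round(rect[0],1),np.round(rect[1],1),round(rect[2],1), c["color"][m].mean(0).round())
    if n=="top": im=cv2.resize(c["color"][120:260,100:380,::-1],None,fx=2.8,fy=2.8,interpolation=cv2.INTER_CUBIC)
    else: im=cv2.resize(c["color"][100:270,110:350,::-1],None,fx=3.3,fy=3.3,interpolation=cv2.INTER_CUBIC)
    cv2.imwrite(f"pics/{n}0c.png",im)
E
```

```text
top bench z -0.0002387430906214405
holdertop 180 [ 0.4338 -0.2508  0.1242] z0.112-0.135 [ 434.6 -251.2] [44.3 45.4] 10.9 [80. 76. 74.]
holderfl 143 [ 0.4238 -0.2466  0.0729] z0.046-0.112 [ 433.8 -249.5] [61.9 43.8] 13.6 [64. 59. 54.]
lamp 1640 [ 0.662  -0.0074  0.3006] z0.285-0.310 [663.9  -7.4] [ 55.9 289.3] 8.0 [161. 162. 168.]
tube 837 [ 6.485e-01 -3.000e-04  1.360e-01] z0.125-0.158 [6.498e+02 1.000e-01] [ 42.9 242.3] 5.3 [149. 150. 156.]
tubeall 957 [0.6466 0.004  0.1341] z0.034-0.197 [6.505e+02 6.000e-01] [ 47.9 242.8] 4.5 [142. 144. 149.]
base 1880 [ 0.6419 -0.0087  0.0113] z0.006-0.018 [ 6.5e+02 -1.0e-01] [298.2 398.9] 0.3 [66. 61. 58.]
racktop 732 [0.5057 0.2867 0.0653] z0.058-0.072 [524.  293.3] [218.5  92. ] 84.0 [125. 105.  76.]
t1 136 [0.4964 0.2188 0.1427] z0.081-0.167 [499.9 221.8] [30.7 29.7] 48.4 [87. 63. 39.]
t2 132 [0.5058 0.2856 0.1038] z0.080-0.114 [506.2 285.8] [35.1 38.1] 2.6 [91. 65. 41.]
t3 196 [0.5335 0.3665 0.0945] z0.080-0.123 [537.  366.4] [127.9  44.3] 33.9 [107.  87.  69.]
sander 630 [0.4574 0.0447 0.0295] z0.020-0.039 [458.1  45. ] [110.1  65.2] 34.5 [1
[... 315 characters left out ...]
.9 286.8] 6.4 [211. 213. 220.]
tube 124 [ 0.6543 -0.0913  0.136 ] z0.126-0.150 [658.8 -91. ] [39.3 56.8] 4.4 [207. 209. 217.]
tubeall 157 [ 0.6521 -0.0919  0.1324] z0.107-0.150 [658.5 -90.8] [39.8 56.9] 5.5 [192. 194. 201.]
base 410 [ 0.6505 -0.1159  0.0113] z0.006-0.018 [641.4  -8.8] [382.1 281.3] 89.9 [79. 72. 66.]
racktop 567 [0.5038 0.2876 0.0651] z0.058-0.072 [522.1 293.3] [223.   94.3] 83.1 [164. 132.  84.]
t1 121 [0.4892 0.2188 0.117 ] z0.080-0.154 [491.9 220. ] [31.9 23. ] 83.4 [108.  73.  41.]
t2 115 [0.5017 0.283  0.1008] z0.080-0.114 [505.2 283.4] [37.3 35.1] 84.8 [111.  74.  40.]
t3 182 [0.542  0.3709 0.0948] z0.080-0.124 [537.9 364.1] [130.4  46.5] 34.3 [137. 116.  96.]
sander 0
```

View pics/top0c.png

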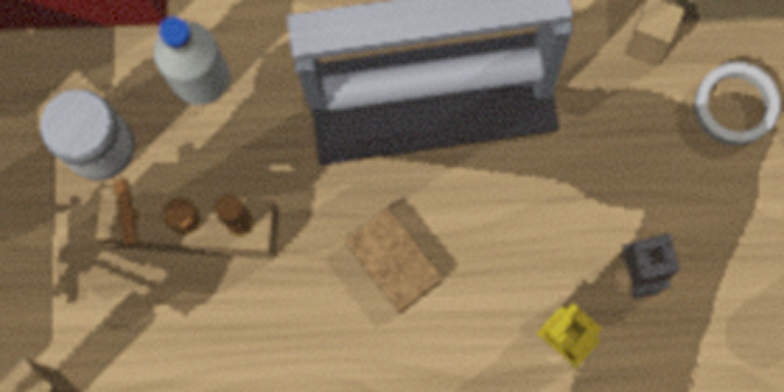

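View pics/side0c.png

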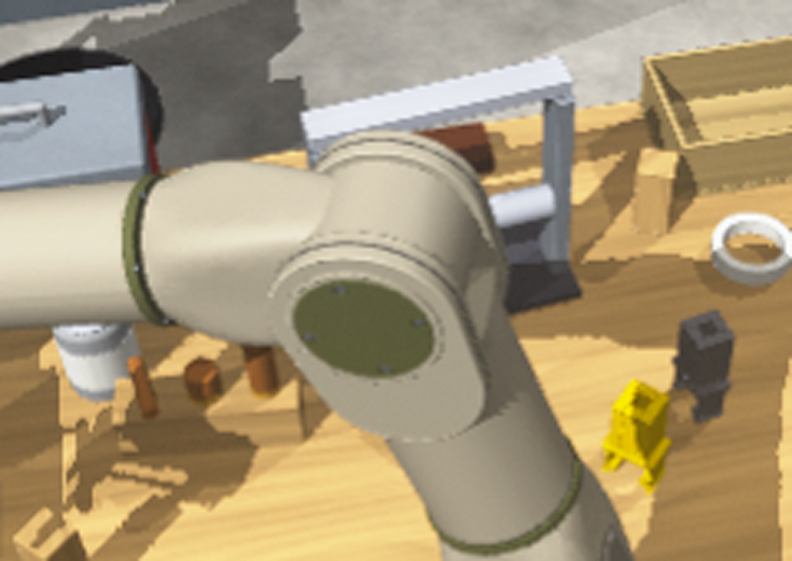

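```bash
python3 - <<'E'
from h import *
from scipy.optimize import least_squares
Ws={n:pickle.load(open(f"pics/{n}0W.pkl","rb")) for n in("top","side")}
def sel(W,x0,x1,y0,y1,z0,z1):
    m=(W[...,0]>x0)&(W[...,0]<x1)&(W[...,1]>y0)&(W[...,1]<y1)&(W[...,2]>z0)&(W[...,2]<z1); return W[m]
# tube cylinder fit
def res(p,Q,z=None):
    xa,t,zc=p; n=np.array([np.cos(t),np.sin(t)]) # stand x axis dir
    d=(Q[:,0]-xa)*n[0]+Q[:,1]*n[1]   # passes (xa,0)
    return np.hypot(d,Q[:,2]-zc)-.02
for n in Ws:
    Q=sel(Ws[n],.58,.72,-.115,.115,.108,.15)
    s=least_squares(res,[.65,.09,.12],args=(Q,),loss="soft_l1",f_scale=.002); print(n,"tube",len(Q),s.x[0],np.degrees(s.x[1]),s.x[2],np.abs(s.fun).mean())
    L=sel(Ws[n],.55,.8,-.25,.25,.296,.308)
    r=cv2.minAreaRect(L[:,:2].astype(np.float32)*1000); print("lamp",len(L),r, np.round(np.percentile(L[:,2],[5,50,95]),4))
    for nm,b in dict(holder=(.37,.49,-.31,-.19,.118,.131),driver=(.42,.58,.17,.25,.152,.17),stub=(.42,.58,.25,.33,.1,.114)).items():
        Q=sel(Ws[n],*b); 
        if len(Q)<4: continue
        r=cv2.minAreaRect(Q[:,:2].astype(np.float32)*1000); print(nm,len(Q),np.round(r[0],1),np.round(r[1],1),r[2], cv2.minEnclosingCircle(Q[:,:2].astype(np.float32)*1000))
# side faces of driver handle cylinder fit
for nm,b,rad,g in (("driver",(.42,.58,.17,.25,.08,.15),.016,(.5,.22)),("stub",(.42,.58,.25,.33,.08,.1),.019,(.505,.285))):
  for n in Ws:
    Q=sel(Ws[n],*b)
    s=least_squares(lambda p:np.hypot(Q[:,0]-p[0],Q[:,1]-p[1])-rad,g,loss="soft_l1",f_scale=.002); print(nm,n,len(Q),s.x,np.abs(s.fun).mean())
# flange
for n in Ws:
    Q=sel(Ws[n],.37,.49,-.31,-.19,.03,.11)
    for deg in (8,10,12,14,16):
        a=np.radians(deg); u=Q[:,0]*np.cos(a)+Q[:,1]*np.sin(a); v=-Q[:,0]*np.sin(a)+Q[:,1]*np.cos(a); print(n,deg,"span",np.round([np.ptp(u)*1e3,np.ptp(v)*1e3],1),end=" ")
    print()
E
```

```text
top tube 897 0.6514387010040711 6.311063757017318 0.11964274437713752 0.0020828779915335947
lamp 1474 ((664.2564086914062, -7.866943359375), (47.152565002441406, 288.4102478027344), 6.1266069412231445) [0.2976 0.3014 0.3061]
holder 160 [ 434.6 -251.3] [44.5 44.7] 10.361471176147461 ((434.8650817871094, -251.54107666015625), 30.840007781982422)
driver 82 [499.9 221.2] [30.7 28.1] 43.384666442871094 ((500.85284423828125, 220.74298095703125), 16.2683162689209)
stub 108 [508.5 288.3] [35.4 36. ] 53.168270111083984 ((508.47174072265625, 286.2972717285156), 19.456951141357422)
side tube 139 0.6485918669654033 8.343502716800604 0.12034042240838137 0.00255993396679826
lamp 753 ((665.392578125, -8.970932006835938), (54.78145217895508, 286.34259033203125), 5.88331413269043) [0.2975 0.302  0.3061]
holder 123 [ 433.1 -253. ] [49.4 46.9] 6.682889461517334 ((432.6334533691406, -251.9544677734375), 29.88472557067871)
driver 4 [487.2 223.8] [ 3.8 10.7] 3.88445782661438 ((485.3547058105469, 223.693359375), 5.332426071166992)
stub 74 [505.2 283. ] [35.4 35.1] 84.78132629394531 ((506.48785400390625, 284.6591491699219), 19.845548629760742)
driver top 51 [0.50158724 0.2222038 ] 0.000442393718349445
driver side 114 [0.50179433 0.21886202] 0.0015366151580033405
stub top 24 [0.50925068 0.28752634] 0.0010391229750588225
stub side 40 [0.50941855 0.284006  ] 0.0014585638250792878
top 8 span [61.3 45.4] top 10 span [61.2 44.8] top 12 span [61.3 44.2] top 14 span [62.1 43.8] top 16 span [63.  43.6] 
side 8 span [64.4 48.5] side 10 span [64.8 47.9] side 12 span [65.3 47.2] side 14 span [66.5 47.3] side 16 span [67.5 47.4]
```

```bash
cat >> h.py <<'E'
def Rtool(yaw_y, lean=0):
    """tool y (horizontal) at world azimuth yaw_y deg; tool z down, then leaned about tool y by lean deg"""
    a=np.radians(yaw_y); y=np.array([np.cos(a),np.sin(a),0]); z=np.array([0,0,-1.]); x=np.cross(y,z)
    return R.from_matrix(np.stack([x,y,z],1))*R.from_rotvec([0,np.radians(lean),0])
def row(pos,Rt,p0=None,q0=None):
    from bench import monitor
    s=monitor.read_state()
    p0=s["ee_pos"] if p0 is None else np.array(p0); R0=R.from_quat(s["eef_rot"] if q0 is None else q0)
    d=R0.inv().apply(np.array(pos)-p0)
    rv=(R0.inv()*Rt).as_rotvec()/(2*np.pi)
    print("x %.4f y %.4f z %.4f rx %.4f ry %.4f rz %.4f | |d| %.3f rot %.1f"%(*d,*rv,np.linalg.norm(d),np.degrees(np.linalg.norm(rv)*2*np.pi)))
E
python3 - <<'E'
from h import *
row([.46,.12,.32],Rtool(-10)); row([.434,-.2515,.28],Rtool(-79)); row([.434,-.2515,.146],Rtool(-79))
E
```

```text
x -0.3657 y -0.3213 z -0.0278 rx 0.0000 ry -0.0000 rz 0.2081 | |d| 0.488 rot 74.9
x -0.4997 y -0.6688 z 0.0122 rx 0.0000 ry -0.0000 rz 0.3998 | |d| 0.835 rot 143.9
x -0.4997 y -0.6688 z 0.1462 rx 0.0000 ry -0.0000 rz 0.3998 | |d| 0.848 rot 143.9
```

Emit:
drive_tool(
  plan=[
    {"x":-0.366,"y":-0.321,"z":-0.028,"rz":0.208,"fingers":1},
    {"x":-0.366,"y":-0.321,"z":-0.028,"rz":0.208,"fingers":1},
    {"x":-0.366,"y":-0.321,"z":-0.028,"rz":0.208,"fingers":1},
    {"x":-0.366,"y":-0.321,"z":-0.028,"rz":0.208,"fingers":1},
    {"x":-0.366,"y":-0.321,"z":-0.028,"rz":0.208,"fingers":1},
    {"x":-0.366,"y":-0.321,"z":-0.028,"rz":0.208,"fingers":1},
    {"x":-0.366,"y":-0.321,"z":-0.028,"rz":0.208,"fingers":1},
    {"x":-0.5,"y":-0.669,"z":0.012,"rz":0.4,"fingers":1},
    {"x":-0.5,"y":-0.669,"z":0.012,"rz":0.4,"fingers":1},
    {"x":-0.5,"y":-0.669,"z":0.012,"rz":0.4,"fingers":1},
    {"x":-0.5,"y":-0.669,"z":0.012,"rz":0.4,"fingers":1},
    {"x":-0.5,"y":-0.669,"z":0.012,"rz":0.4,"fingers":1},
  ],
)

```text
validation failed for argument at $.pl...
```

```bash
python3 - <<'E'
from h import *
from bench import monitor
s=monitor.read_state(); print(s["time"],s["ee_pos"],s["joint_positions"],s["ft_force"])
row([.434,-.2515,.28],Rtool(-79))
E
```

```text
1.4 [0.26498175 0.56607847 0.29230857] [-1.15560209  0.33215966 -0.06465359  1.46008336  0.02158995  1.34987622
 -0.08848779] [ 0.46050361  0.07703104 -0.36515247]
x -0.4997 y -0.6688 z 0.0122 rx 0.0000 ry -0.0000 rz 0.3998 | |d| 0.835 rot 143.9
```

Emit:
drive_tool(
  plan=[
    {"rx":0.0,"ry":0.0,"rz":0.208,"x":-0.366,"y":-0.321,"z":-0.028,"fingers":0.99},
  ],
)

```text
time: 1.52
ee_pos: [0.2872, 0.511, 0.2946]
eef_rot: [0.306, 0.952, -0.0, -0.001]
ft_force: [1.4, -0.3, 0.6]
width: 0.0865
```

```bash
python3 - <<'E'
from h import *
row([.46,.12,.32],Rtool(-10)); row([.434,-.2515,.28],Rtool(-79))
E
```

```text
x -0.3682 y -0.2172 z -0.0257 rx -0.0003 ry -0.0001 rz 0.1788 | |d| 0.428 rot 64.4
x -0.5636 y -0.5342 z 0.0144 rx -0.0004 ry 0.0001 rz 0.3705 | |d| 0.777 rot 133.4
```

Emit:
drive_tool(
  plan=[
    {"rx":0.0,"ry":0.0,"rz":0.179,"x":-0.368,"y":-0.217,"z":-0.026,"fingers":0.99},
    {"rx":0.0,"ry":0.0,"rz":0.179,"x":-0.368,"y":-0.217,"z":-0.026,"fingers":0.99},
    {"rx":0.0,"ry":0.0,"rz":0.179,"x":-0.368,"y":-0.217,"z":-0.026,"fingers":0.99},
    {"rx":0.0,"ry":0.0,"rz":0.179,"x":-0.368,"y":-0.217,"z":-0.026,"fingers":0.99},
    {"rx":0.0,"ry":0.0,"rz":0.179,"x":-0.368,"y":-0.217,"z":-0.026,"fingers":0.99},
    {"rx":0.0,"ry":0.0,"rz":0.179,"x":-0.368,"y":-0.217,"z":-0.026,"fingers":0.99},
    {"rx":0.0,"ry":0.0,"rz":0.3705,"x":-0.5635,"y":-0.534,"z":0.0145,"fingers":0.99},
    {"rx":0.0,"ry":0.0,"rz":0.3705,"x":-0.5635,"y":-0.534,"z":0.0145,"fingers":0.99},
    {"rx":0.0,"ry":0.0,"rz":0.3705,"x":-0.5635,"y":-0.534,"z":0.0145,"fingers":0.99},
    {"rx":0.0,"ry":0.0,"rz":0.3705,"x":-0.5635,"y":-0.534,"z":0.0145,"fingers":0.99},
    {"rx":0.0,"ry":0.0,"rz":0.3705,"x":-0.5635,"y":-0.534,"z":0.0145,"fingers":0.99},
    {"rx":0.0,"ry":0.0,"rz":0.3705,"x":-0.5635,"y":-0.534,"z":0.0145,"fingers":0.99},
  ],
)

```text
time: 3.02
ee_pos: [0.4346, -0.2094, 0.2857]
eef_rot: [0.992, 0.13, 0.001, -0.0]
ft_force: [2.2, 0.9, -0.3]
width: 0.0862
```

```bash
python3 - <<'E'
from h import *
from bench import monitor
s=monitor.read_state(); print(s["time"],s["ee_pos"],s["joint_positions"],s["ft_force"])
row([.434,-.2515,.28],Rtool(-79));row([.434,-.2515,.146],Rtool(-79))
E
```

```text
3.025 [ 0.43458439 -0.20943101  0.28569867] [-0.36674845 -0.01287099  0.72764433  1.86735349  0.00789683  1.28255181
 -0.95147217] [ 2.21566799  0.93648837 -0.31946533]
x -0.0114 y 0.0405 z 0.0057 rx -0.0000 ry -0.0003 rz 0.0109 | |d| 0.042 rot 3.9
x -0.0116 y 0.0405 z 0.1397 rx -0.0000 ry -0.0003 rz 0.0109 | |d| 0.146 rot 3.9
```

Emit:
drive_tool(
  plan=[
    {"rx":0.0,"ry":0.0,"rz":0.011,"x":-0.0115,"y":0.0405,"z":0.006,"fingers":0.99},
    {"rx":0.0,"ry":0.0,"rz":0.011,"x":-0.0115,"y":0.0405,"z":0.006,"fingers":0.99},
    {"rx":0.0,"ry":0.0,"rz":0.011,"x":-0.0115,"y":0.0405,"z":0.006,"fingers":0.99},
  ],
)

```text
time: 3.4
ee_pos: [0.4347, -0.249, 0.2794]
eef_rot: [0.995, 0.099, -0.0, -0.0]
ft_force: [-0.4, 0.6, -1.1]
width: 0.086
```

```bash
python3 - <<'E'
from h import *
from bench import monitor,viewer
s=monitor.read_state(); print(s["time"],s["ee_pos"],s["joint_positions"],s["ft_force"])
c=viewer.camera("side"); cv2.imwrite("pics/s1.png",c["color"][:,:,::-1])
c=viewer.camera("top"); cv2.imwrite("pics/t1.png",c["color"][:,:,::-1])
row([.434,-.2515,.146],Rtool(-79))
E
```

```text
3.4 [ 0.43469127 -0.24895919  0.27938584] [-0.3177348   0.05344711  0.78302612  1.8345436  -0.03976199  1.26969005
 -0.89604896] [-0.36666764  0.60411484 -1.13407894]
x -0.0016 y 0.0030 z 0.1335 rx -0.0001 ry -0.0001 rz 0.0013 | |d| 0.134 rot 0.5
```

View pics/s1.png

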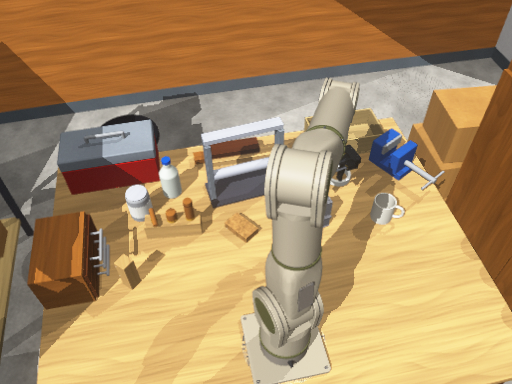

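The side view shows the tall driver standing at (188,207) and the tube and lamp in clear view around (245,150). The path down to the holder is clear, so I'll descend.

Emit:
drive_tool(
  plan=[
    {"rx":0.0,"ry":0.0,"rz":0.001,"x":-0.0015,"y":0.003,"z":0.06,"fingers":0.99},
    {"rx":0.0,"ry":0.0,"rz":0.001,"x":-0.0015,"y":0.003,"z":0.1,"fingers":0.99},
    {"rx":0.0,"ry":0.0,"rz":0.001,"x":-0.0015,"y":0.003,"z":0.129,"fingers":0.99},
    {"rx":0.0,"ry":0.0,"rz":0.001,"x":-0.0015,"y":0.003,"z":0.129,"fingers":0.99},
    {"rx":0.0,"ry":0.0,"rz":0.001,"x":-0.0015,"y":0.003,"z":0.129,"fingers":0.99},
    {"rx":0.0,"ry":0.0,"rz":0.001,"x":-0.0015,"y":0.003,"z":0.129,"fingers":0.99},
  ],
  squeeze=40,
)

```text
time: 4.25
ee_pos: [0.4345, -0.2528, 0.1518]
eef_rot: [0.995, 0.096, 0.001, 0.0]
ft_force: [1.3, -0.5, -0.0]
width: 0.0866
```

Emit:
drive_tool(
  plan=[
    {"rx":0.0,"ry":0.0,"rz":0.0,"x":0.0,"y":0.0,"z":0.0,"fingers":0.3},
    {"rx":0.0,"ry":0.0,"rz":0.0,"x":0.0,"y":0.0,"z":0.0,"fingers":0.3},
    {"rx":0.0,"ry":0.0,"rz":0.0,"x":0.0,"y":0.0,"z":0.0,"fingers":0.3},
    {"rx":0.0,"ry":0.0,"rz":0.0,"x":0.0,"y":0.0,"z":0.0,"fingers":0.3},
    {"rx":0.0,"ry":0.0,"rz":0.0,"x":0.0,"y":0.0,"z":0.0,"fingers":0.3},
    {"rx":0.0,"ry":0.0,"rz":0.0,"x":0.0,"y":0.0,"z":0.0,"fingers":0.3},
  ],
  squeeze=40,
)

```text
time: 5.0
ee_pos: [0.4336, -0.2528, 0.1503]
eef_rot: [0.995, 0.095, -0.0, -0.0]
ft_force: [0.5, -1.1, -1.4]
width: 0.044
```

```bash
python3 - <<'E'
from h import *
t=np.array([.652,-.009,.12]); Rt=Rtool(-83.8,35); up=-Rt.as_matrix()[:,2]; print(up)
s=np.array([.4336,-.2528,.30])
row(s,Rtool(-79)); row(t+.225*up+[0,0,0.01],Rt); print(t+.225*up)
E
```

```text
[-0.57022157 -0.06194589  0.81915204]
x -0.0000 y 0.0000 z -0.1497 rx -0.0000 ry 0.0000 rz -0.0001 | |d| 0.150 rot 0.0
x 0.1321 y -0.2085 z -0.1639 rx -0.0041 ry 0.0972 rz 0.0128 | |d| 0.296 rot 35.3
[ 0.52370015 -0.02293782  0.30430921]
```

Emit:
drive_tool(
  plan=[
    {"rx":0.0,"ry":0.0,"rz":0.0,"x":0.0,"y":0.0,"z":-0.05,"fingers":0.3},
    {"rx":0.0,"ry":0.0,"rz":0.0,"x":0.0,"y":0.0,"z":-0.1,"fingers":0.3},
    {"rx":0.0,"ry":0.0,"rz":0.0,"x":0.0,"y":0.0,"z":-0.15,"fingers":0.3},
    {"rx":0.0,"ry":0.0,"rz":0.0,"x":0.0,"y":0.0,"z":-0.15,"fingers":0.3},
    {"rx":-0.004,"ry":0.097,"rz":0.013,"x":0.132,"y":-0.2085,"z":-0.164,"fingers":0.3},
    {"rx":-0.004,"ry":0.097,"rz":0.013,"x":0.132,"y":-0.2085,"z":-0.164,"fingers":0.3},
    {"rx":-0.004,"ry":0.097,"rz":0.013,"x":0.132,"y":-0.2085,"z":-0.164,"fingers":0.3},
    {"rx":-0.004,"ry":0.097,"rz":0.013,"x":0.132,"y":-0.2085,"z":-0.164,"fingers":0.3},
    {"rx":-0.004,"ry":0.097,"rz":0.013,"x":0.132,"y":-0.2085,"z":-0.164,"fingers":0.3},
    {"rx":-0.004,"ry":0.097,"rz":0.013,"x":0.132,"y":-0.2085,"z":-0.164,"fingers":0.3},
    {"rx":-0.004,"ry":0.097,"rz":0.013,"x":0.132,"y":-0.2085,"z":-0.164,"fingers":0.3},
    {"rx":-0.004,"ry":0.097,"rz":0.013,"x":0.132,"y":-0.2085,"z":-0.164,"fingers":0.3},
  ],
  squeeze=55,
)

```text
time: 6.5
ee_pos: [0.5236, -0.024, 0.3143]
eef_rot: [0.953, 0.05, 0.3, -0.016]
ft_force: [0.4, -0.1, -0.4]
width: 0.0434
```

```bash
cat > look.py <<'E'
import sys
from h import *
from bench import monitor,viewer
tag=sys.argv[1]
s=monitor.read_state(); print(s["time"],s["ee_pos"],s["eef_rot"],s["joint_positions"],s["ft_force"],s["width"])
for n in("side","top"):
    c=viewer.camera(n); pickle.dump(c,open(f"pics/{n}{tag}.pkl","wb"))
    u0,v0,w,h=(190,90,120,150) if n=="side" else (190,90,150,130)
    cv2.imwrite(f"pics/{n}{tag}.png",c["color"][:,:,::-1])
    cv2.imwrite(f"pics/{n}{tag}c.png",cv2.resize(c["color"][v0:v0+h,u0:u0+w,::-1],None,fx=4,fy=4,interpolation=cv2.INTER_CUBIC))
E
python3 look.py 2
```

```text
6.5 [ 0.52357677 -0.02395527  0.31427512] [ 0.95261497  0.05016673  0.29957386 -0.01623314] [-0.46134781 -0.28995408  0.38168101  2.13218361  0.12913906  0.6719899
 -1.60210286] [ 0.35782486 -0.13621262 -0.43409657] 0.04338471356214736
```

View pics/side2.png

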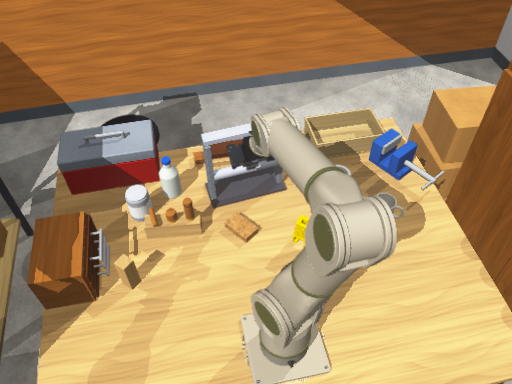

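View pics/top2c.png

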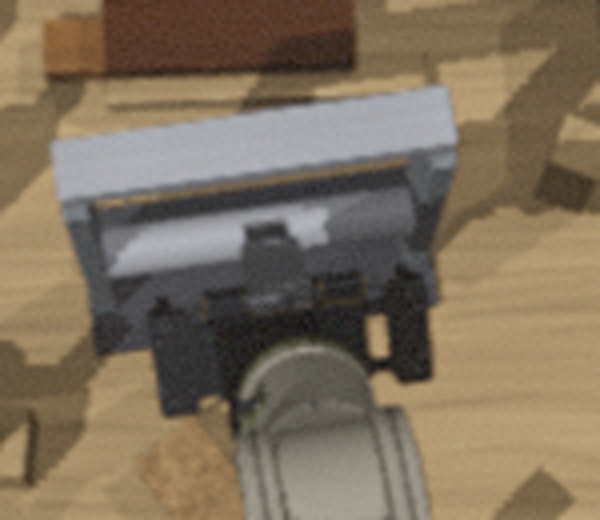

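```bash
python3 - <<'E'
from h import *
p0=np.array([ 0.52357677,-0.02395527,0.31427512]); R0=R.from_quat([ 0.95261497,0.05016673,0.29957386,-0.01623314])
for n in("top","side"):
    W=cloud(pickle.load(open(f"pics/{n}2.pkl","rb"))).reshape(-1,3); W=W[~np.isnan(W[:,0])]
    T=R0.inv().apply(W-p0)*1000
    for z0,z1 in((72,80),(80,88),(88,94),(95,104),(104,112),(112,120),(120,130),(130,140),(140,150)):
        Q=T[(T[:,2]>z0)&(T[:,2]<z1)&(np.abs(T[:,0])<50)&(np.abs(T[:,1])<50)]
        if len(Q)>2: print(n,z0,len(Q),"x",np.round(np.percentile(Q[:,0],[0,10,50,90,100]),1),"y",np.round(np.percentile(Q[:,1],[0,10,50,90,100]),1))
E
```

```text
top 72 12 x [-8.8 16.8 23.1 24.2 24.6] y [-20.7 -19.8  -3.6  18.   21.1]
top 80 18 x [22.  22.1 23.2 24.3 24.8] y [-19.3 -14.5   2.8  17.2  22.1]
top 88 21 x [ 9.3 23.1 27.7 32.2 33.5] y [-20.8 -15.9   3.2  18.1  20.5]
top 95 38 x [ 1.3 22.6 28.4 32.  33.5] y [-20.8 -17.6  -3.1  17.4  21.4]
top 104 5 x [29.6 29.6 30.8 31.4 31.8] y [-10.4  -6.8   1.5   6.    7.1]
top 112 10 x [28.9 29.  30.2 31.  31.3] y [-13.2  -7.9   3.6  14.3  16.7]
top 120 11 x [27.7 29.2 29.9 30.9 31.2] y [-15.8 -15.4  -3.6  14.9  17.8]
top 130 12 x [20.1 28.7 29.7 30.4 31.7] y [-15.7 -14.3  -1.3  15.4  16.3]
top 140 13 x [28.6 28.6 29.7 31.2 32.3] y [-13.8 -10.4   1.2  10.6  13.7]
side 72 4 x [-19.9 -19.8 -19.3 -18.8 -18.7] y [-1.1 -0.2  9.5 19.8 20.9]
side 80 5 x [-28.4 -25.1 -19.9 -19.1 -19. ] y [ 0.7  3.3 11.8 18.  20. ]
side 88 12 x [-29.2 -28.9 -25.7 -21.6 -20.1] y [-22.4 -19.    2.9  19.1  19.4]
side 95 19 x [-28.4 -27.7 -23.8 -21.2 -18.6] y [-20.4 -14.2   1.8  15.1  24.1]
side 130 5 x [-26.4 -26.2 -25.6 -20.7 -17.4] y [-17.  -16.4 -12.3  11.9  17.7]
side 140 8 x [-27.2 -26.9 -25.9 -25.2 -25.2] y [-13.  -10.7  -0.7  14.3  16.8]
```

View pics/side2c.png

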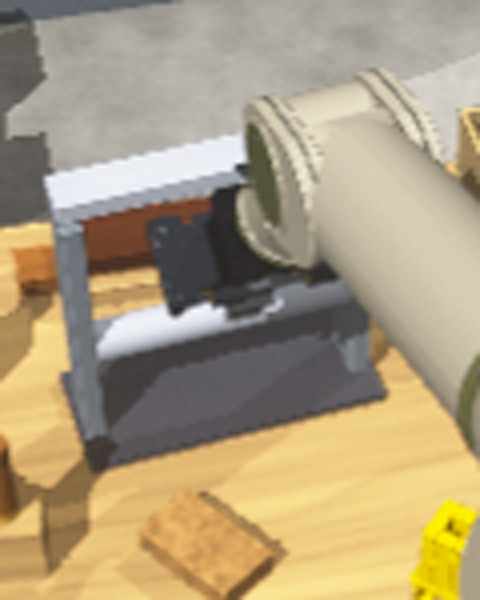

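```bash
python3 - <<'E'
from h import *
from scipy.optimize import least_squares
from bench import monitor
def res(p,Q):
    xa,t,zc=p; d=(Q[:,0]-xa)*np.cos(t)+(Q[:,1]+.009)*np.sin(t); return np.hypot(d,Q[:,2]-zc)-.02
for n,k in(("top",2),("side",2),("side",0),("top",0)):
    W=cloud(pickle.load(open(f"pics/{n}{k}.pkl","rb"))).reshape(-1,3); W=W[~np.isnan(W[:,0])]
    p=np.array([.652,0,.12]);t=np.radians(6.1)
    u=(W[:,0]-.652)*np.cos(t)+(W[:,1]+.009)*np.sin(t); v=-(W[:,0]-.652)*np.sin(t)+(W[:,1]+.009)*np.cos(t)
    m=(np.abs(v)<.115)&(np.abs(v)>(.025 if k==2 else 0))&(np.abs(np.hypot(u,W[:,2]-.12)-.02)<.005)
    s=least_squares(res,[.652,t,.12],args=(W[m],),loss="soft_l1",f_scale=.002)
    s2=least_squares(lambda q:res([q[0],t,.12],W[m]),[.652],loss="soft_l1",f_scale=.002)
    print(n,k,m.sum(),s.x,np.degrees(s.x[1]),s2.x)
t=np.array([.652,-.009,.12]); Rt=Rtool(-83.8,35); up=-Rt.as_matrix()[:,2]; tx=Rt.as_matrix()[:,0]
for d in (.225,.19,.12530,.1233): row(t+d*up-.0018*tx,Rt)
E
```

```text
top 2 627 [0.65273049 0.10646229 0.11978286] 6.099839874459761 [0.65276029]
side 2 307 [0.6535335  0.10866527 0.12026135] 6.226061164339498 [0.65345343]
side 0 144 [0.65137016 0.12204239 0.12096753] 6.992513585524227 [0.65254112]
top 0 822 [0.65234947 0.10977241 0.11969402] 6.2894955338627305 [0.65239136]
x -0.0075 y -0.0006 z 0.0084 rx 0.0001 ry 0.0002 rz -0.0003 | |d| 0.011 rot 0.1
x -0.0074 y -0.0006 z 0.0434 rx 0.0001 ry 0.0002 rz -0.0003 | |d| 0.044 rot 0.1
x -0.0074 y -0.0007 z 0.1081 rx 0.0001 ry 0.0002 rz -0.0003 | |d| 0.108 rot 0.1
x -0.0074 y -0.0007 z 0.1101 rx 0.0001 ry 0.0002 rz -0.0003 | |d| 0.110 rot 0.1
```

Emit:
drive_tool(
  plan=[
    {"rx":0.0,"ry":0.0,"rz":0.0,"x":-0.0068,"y":-0.0006,"z":0.01,"fingers":0.3},
    {"rx":0.0,"ry":0.0,"rz":0.0,"x":-0.0068,"y":-0.0006,"z":0.03,"fingers":0.3},
    {"rx":0.0,"ry":0.0,"rz":0.0,"x":-0.0068,"y":-0.0006,"z":0.045,"fingers":0.3},
    {"rx":0.0,"ry":0.0,"rz":0.0,"x":-0.0068,"y":-0.0006,"z":0.055,"fingers":0.3},
    {"rx":0.0,"ry":0.0,"rz":0.0,"x":-0.0068,"y":-0.0006,"z":0.06,"fingers":0.3},
    {"rx":0.0,"ry":0.0,"rz":0.0,"x":-0.0068,"y":-0.0006,"z":0.06,"fingers":0.3},
  ],
  squeeze=55,
)

```text
time: 7.35
ee_pos: [0.5522, -0.0193, 0.2612]
eef_rot: [0.953, 0.051, 0.3, -0.016]
ft_force: [-0.6, 0.1, -1.7]
width: 0.0436
```

```bash
python3 - <<'E'
from h import *
t=np.array([.6527,-.009,.12]); Rt=Rtool(-83.8,35); up=-Rt.as_matrix()[:,2]; tx=Rt.as_matrix()[:,0]
for d in (.12530,.1233): row(t+d*up-.0018*tx,Rt)
E
python3 look.py 3
```

```text
x 0.0000 y 0.0006 z 0.0483 rx 0.0000 ry 0.0002 rz -0.0002 | |d| 0.048 rot 0.1
x 0.0000 y 0.0006 z 0.0503 rx 0.0000 ry 0.0002 rz -0.0002 | |d| 0.050 rot 0.1
7.35 [ 0.55221722 -0.01927895  0.2611766 ] [ 0.95256806  0.05098607  0.29958238 -0.01627632] [-0.49916925 -0.15948235  0.44508762  2.1520357   0.05633885  0.52552995
 -1.5412533 ] [-0.61781982  0.07295489 -1.70277886] 0.04358400116529267
```

View pics/top3c.png

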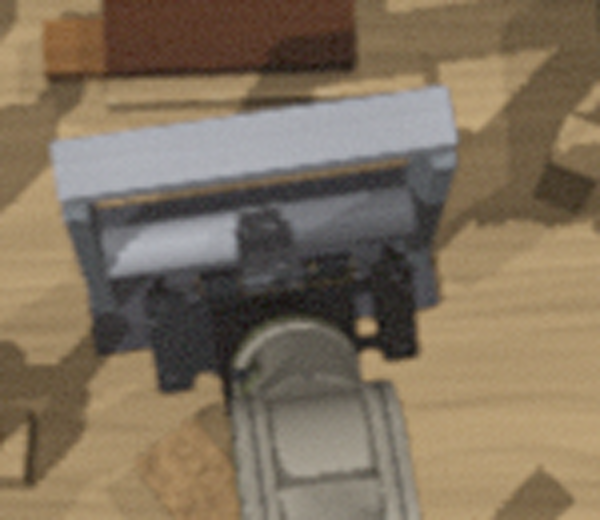

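The holder is lined up with the tube at (265,240), about 48 mm short of seated. I'll push on gradually and watch the force.

Emit:
drive_tool(
  plan=[
    {"rx":0.0,"ry":0.0,"rz":0.0,"x":0.0,"y":0.0,"z":0.008,"fingers":0.3},
    {"rx":0.0,"ry":0.0,"rz":0.0,"x":0.0,"y":0.0,"z":0.014,"fingers":0.3},
    {"rx":0.0,"ry":0.0,"rz":0.0,"x":0.0,"y":0.0,"z":0.018,"fingers":0.3},
    {"rx":0.0,"ry":0.0,"rz":0.0,"x":0.0,"y":0.0,"z":0.022,"fingers":0.3},
  ],
  squeeze=60,
)

```text
time: 7.95
ee_pos: [0.5653, -0.0179, 0.2441]
eef_rot: [0.952, 0.051, 0.3, -0.017]
ft_force: [-20.2, -1.6, 23.4]
width: 0.0434
```

Emit:
drive_tool(
  plan=[
    {"rx":0.0,"ry":0.0,"rz":0.0,"x":0.0,"y":0.0,"z":0.004,"fingers":0.3},
    {"rx":0.0,"ry":0.0,"rz":0.0,"x":0.0,"y":0.0,"z":0.008,"fingers":0.3},
  ],
  squeeze=60,
)

```text
time: 8.2
ee_pos: [0.57, -0.0176, 0.2381]
eef_rot: [0.952, 0.051, 0.301, -0.017]
ft_force: [-10.0, -0.1, 10.7]
width: 0.0436
```

Emit:
drive_tool(
  plan=[
    {"rx":0.0,"ry":0.0,"rz":0.0,"x":0.0,"y":0.0,"z":0.004,"fingers":0.3},
    {"rx":0.0,"ry":0.0,"rz":0.0,"x":0.0,"y":0.0,"z":0.008,"fingers":0.3},
  ],
  squeeze=60,
)

```text
time: 8.45
ee_pos: [0.5743, -0.0171, 0.2309]
eef_rot: [0.952, 0.051, 0.3, -0.016]
ft_force: [-3.8, 0.1, 4.0]
width: 0.0436
```

```bash
python3 - <<'E'
from h import *
from bench import monitor
s=monitor.read_state(); print(s["ft_force"],R.from_quat(s["eef_rot"]).inv().apply(s["ft_force"]),s["torque"])
t=np.array([.6527,-.009,.12]); Rt=Rtool(-83.8,35); up=-Rt.as_matrix()[:,2]; tx=Rt.as_matrix()[:,0]
for d in (.12530,): row(t+d*up-.0018*tx,Rt)
E
```

```text
[-3.836367    0.13917001  3.95828596] [-0.84022992 -0.55079053 -5.42178488] [-0.24761346  1.06222651  0.09285561]
x -0.0009 y 0.0004 z 0.0107 rx 0.0000 ry -0.0001 rz -0.0002 | |d| 0.011 rot 0.1
```

Emit:
drive_tool(
  plan=[
    {"rx":0.0,"ry":0.0,"rz":0.0,"x":0.0,"y":0.0,"z":0.003,"fingers":0.3},
    {"rx":0.0,"ry":0.0,"rz":0.0,"x":0.0,"y":0.0,"z":0.006,"fingers":0.3},
    {"rx":0.0,"ry":0.0,"rz":0.0,"x":0.0,"y":0.0,"z":0.008,"fingers":0.3},
  ],
  squeeze=60,
)

```text
time: 8.82
ee_pos: [0.5785, -0.0164, 0.2234]
eef_rot: [0.953, 0.051, 0.3, -0.016]
ft_force: [1.3, 0.1, -1.3]
width: 0.0438
```

```bash
python3 - <<'E'
from h import *
from bench import monitor
s=monitor.read_state(); print(s["ft_force"],R.from_quat(s["eef_rot"]).inv().apply(s["ft_force"]),s["torque"])
t=np.array([.6527,-.009,.12]); Rt=Rtool(-83.8,35); up=-Rt.as_matrix()[:,2]; tx=Rt.as_matrix()[:,0]
for d in (.12530,): row(t+d*up-.0018*tx,Rt)
E
```

```text
[ 1.3497327   0.09136376 -1.33846996] [0.34149537 0.05418701 1.87138243] [-0.09564928  0.60778284  0.0020434 ]
x -0.0001 y 0.0007 z 0.0022 rx 0.0000 ry 0.0002 rz -0.0002 | |d| 0.002 rot 0.1
```

Emit:
drive_tool(
  plan=[
    {"rx":0.0,"ry":0.0,"rz":0.0,"x":0.0,"y":0.0,"z":0.0015,"fingers":0.3},
    {"rx":0.0,"ry":0.0,"rz":0.0,"x":0.0,"y":0.0,"z":0.0025,"fingers":0.3},
    {"rx":0.0,"ry":0.0,"rz":0.0,"x":0.0,"y":0.0,"z":0.0025,"fingers":0.3},
  ],
  squeeze=60,
)

```text
time: 9.2
ee_pos: [0.5798, -0.0162, 0.2212]
eef_rot: [0.953, 0.051, 0.3, -0.016]
ft_force: [7.8, 1.3, -7.6]
width: 0.0439
```

```bash
python3 - <<'E'
from h import *
from bench import monitor
s=monitor.read_state(); print(s["ft_force"],R.from_quat(s["eef_rot"]).inv().apply(s["ft_force"]),s["torque"])
t=np.array([.6527,-.009,.12]); Rt=Rtool(-83.8,35); up=-Rt.as_matrix()[:,2]; tx=Rt.as_matrix()[:,0]
for d in (.12530,): row(t+d*up-.0018*tx,Rt)
E
python3 look.py 4
```

```text
[ 7.79975263  1.30941595 -7.55331068] [ 2.14981832 -0.4643594  10.71288313] [-0.07712195  0.24451644  0.04501682]
x 0.0002 y 0.0007 z -0.0003 rx 0.0000 ry 0.0002 rz -0.0002 | |d| 0.001 rot 0.1
9.2 [ 0.57975365 -0.0162005   0.22121553] [ 0.95256059  0.05105526  0.29959527 -0.01625898] [-0.52838847 -0.02957733  0.49949801  2.14089225 -0.08190683  0.42022529
 -1.42399651] [ 7.79975263  1.30941595 -7.55331068] 0.04389365116936878
```

View pics/top4c.png

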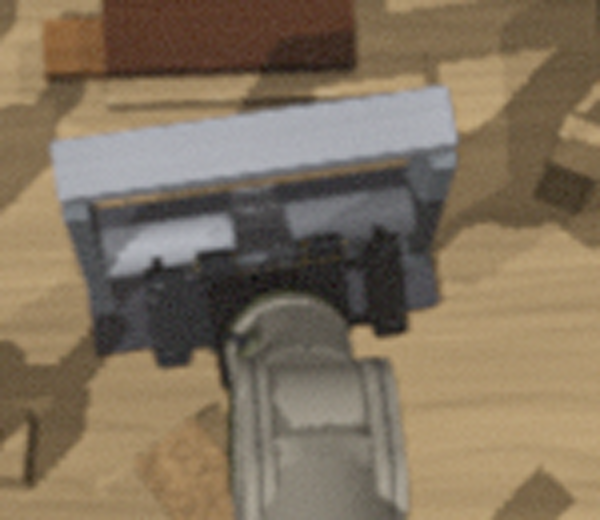

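View pics/side4c.png

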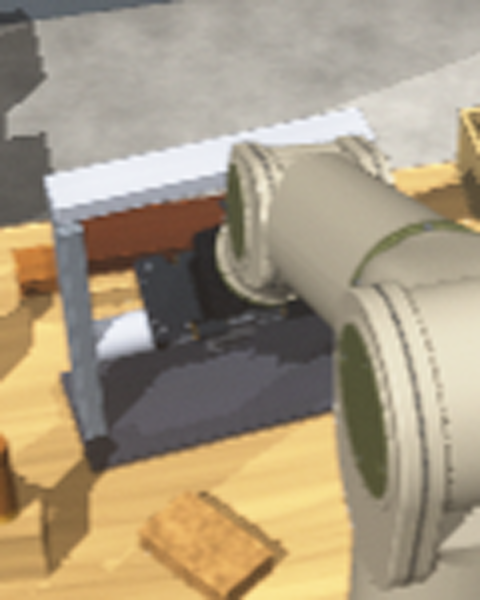

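Emit:
drive_tool(
  plan=[
    {"rx":0.0,"ry":0.0,"rz":0.0,"x":0.0,"y":0.0,"z":0.001,"fingers":0.3},
    {"rx":0.0,"ry":0.0,"rz":0.0,"x":0.0,"y":0.0,"z":0.001,"fingers":0.8},
    {"rx":0.0,"ry":0.0,"rz":0.0,"x":0.0,"y":0.0,"z":0.001,"fingers":0.8},
    {"rx":0.0,"ry":0.0,"rz":0.0,"x":0.0,"y":0.0,"z":0.001,"fingers":0.8},
    {"rx":0.0,"ry":0.0,"rz":0.0,"x":0.0,"y":0.0,"z":-0.04,"fingers":0.8},
    {"rx":0.0,"ry":0.0,"rz":0.0,"x":0.0,"y":0.0,"z":-0.09,"fingers":0.8},
    {"rx":0.0,"ry":0.0,"rz":0.0,"x":0.0,"y":0.0,"z":-0.14,"fingers":0.8},
    {"rx":0.0,"ry":0.0,"rz":0.0,"x":0.0,"y":0.0,"z":-0.15,"fingers":0.8},
  ],
  squeeze=60,
)

```text
time: 10.3
ee_pos: [0.4941, -0.026, 0.3481]
eef_rot: [0.952, 0.051, 0.302, -0.017]
ft_force: [0.2, -0.5, -0.3]
width: 0.0698
```

```bash
python3 look.py 5
python3 - <<'E'
from h import *
# driver: TCP over it at z
row([.5015,.2215,.30],Rtool(-83.8)); row([.5015,.2215,.181],Rtool(-83.8))
E
```

```text
10.3 [ 0.49409879 -0.02596681  0.34806476] [ 0.95168978  0.05053973  0.30239737 -0.01697436] [-0.47500876 -0.40267179  0.36203163  2.13472225  0.18833655  0.77363796
 -1.6534337 ] [ 0.1750079  -0.47310334 -0.25092692] 0.06978682084959346
x 0.0010 y -0.2449 z 0.0569 rx -0.0002 ry -0.0974 rz -0.0003 | |d| 0.251 rot 35.1
x -0.0674 y -0.2448 z 0.1542 rx -0.0002 ry -0.0974 rz -0.0003 | |d| 0.297 rot 35.1
```

View pics/top5c.png

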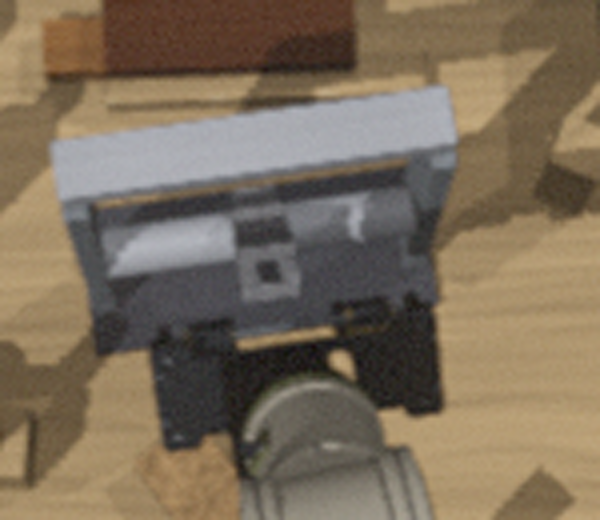

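View pics/side5.png

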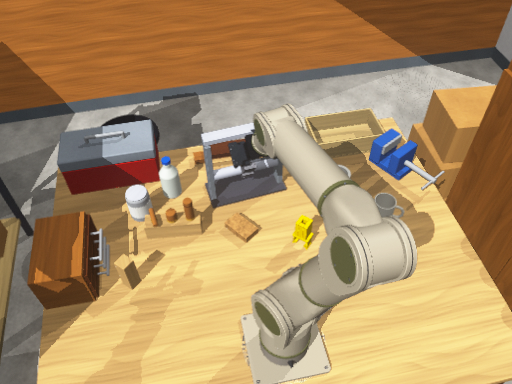

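The holder is clipped on with its mouth visible at top-crop (268,270), leaning towards the robot. Before going for the driver I'll measure its lean and refine the driver's position.

```bash
cat > hold.py <<'E'
import sys
from h import *
tag=sys.argv[1]
tm=np.array([.6527,-.009,.12]); t=np.radians(6.2)
X=np.array([np.cos(t),np.sin(t),0]);Y=np.array([-np.sin(t),np.cos(t),0])
for n in("top","side"):
    W=cloud(pickle.load(open(f"pics/{n}{tag}.pkl","rb"))).reshape(-1,3); W=W[~np.isnan(W[:,0])]-tm
    S=np.stack([W@X,W@Y,W[:,2]],1)*1000
    m=(np.abs(S[:,1])<26)&(S[:,0]>-100)&(S[:,0]<10)&(S[:,2]>20)&(S[:,2]<130); Q=S[m]
    # top face: points near plane; fit lean from plane normal with known distance 100 from axis
    from scipy.optimize import least_squares
    best=None
    for a in np.radians(np.arange(20,50,.5)):
        d=-Q[:,0]*np.sin(a)+Q[:,2]*np.cos(a); u=Q[:,0]*np.cos(a)+Q[:,2]*np.sin(a)
        k=(np.abs(d-100)<3)&(np.abs(u)<24)
        if best is None or k.sum()>best[0]: best=(k.sum(),a,k,u,d)
    c,a,k,u,d=best
    A=np.c_[Q[k][:,:2],np.ones(k.sum())]; co=np.linalg.lstsq(A,Q[k][:,2],rcond=None)[0]
    print(n,"top pts",c,"lean",np.degrees(a),"plane lean",np.degrees(np.arctan(co[0])),"roll",np.degrees(np.arctan(co[1])),"u",u[k].min(),u[k].max(),"y",Q[k][:,1].min(),Q[k][:,1].max(),"d",np.median(d[k]))
    f=(d<98)&(d>32)&(u>10)&(u<40); 
    if f.sum()>5: print("  +x face pts",f.sum(), "angle", [round(float(v),2) for v in np.percentile(u[f],[10,50,90])])
    f=(d<98)&(d>50)&(u<-10)&(u>-40)
    if f.sum()>5: print("  -x face pts",f.sum(), [round(float(v),2) for v in np.percentile(u[f],[10,50,90])])
E
python3 hold.py 5
python3 - <<'E'
from h import *
from scipy.optimize import least_squares
for n in("top","side"):
    W=cloud(pickle.load(open(f"pics/{n}5.pkl","rb"))).reshape(-1,3); W=W[~np.isnan(W[:,0])]
    def sel(x0,x1,y0,y1,z0,z1): return W[(W[:,0]>x0)&(W[:,0]<x1)&(W[:,1]>y0)&(W[:,1]<y1)&(W[:,2]>z0)&(W[:,2]<z1)]
    Q=sel(.45,.55,.18,.25,.08,.155)
    s=least_squares(lambda p:np.hypot(Q[:,0]-p[0],Q[:,1]-p[1])-.016,(.5,.22),loss="soft_l1",f_scale=.002); print(n,len(Q),s.x,np.abs(s.fun).mean())
    T=sel(.45,.55,.18,.25,.156,.17); print(len(T),cv2.minEnclosingCircle(T[:,:2].astype(np.float32)*1000),(T.min(0)+T.max(0))/2)
E
```

```text
top top pts 106 lean 36.0 plane lean 35.46005045235672 roll 1.179410849516549 u -21.482411373177555 23.226864163812117 y -22.60475534485665 21.014141810614028 d 99.513424948361
  +x face pts 119 angle [18.84, 22.15, 23.67]
  -x face pts 25 [-21.32, -16.13, -10.16]
side top pts 38 lean 41.0 plane lean 34.51035529872803 roll -1.46534191455854 u -11.3683217739229 19.0503132169642 y -22.49625410787606 21.397372885669242 d 99.71659711908839
  -x face pts 27 [-16.2, -13.99, -11.74]
top 61 [0.50161652 0.22202387] 0.0009303057025004392
72 ((500.34417724609375, 221.17587280273438), 15.402205467224121) [0.50040077 0.22113315 0.16177973]
side 128 [0.50176464 0.21872178] 0.001506659818066553
53 ((498.436279296875, 217.42005920410156), 17.192062377929688) [0.49887177 0.21961693 0.16126882]
```

Emit:
drive_tool(
  plan=[
    {"rx":0.0,"ry":-0.0974,"rz":0.0,"x":0.001,"y":-0.244,"z":0.057,"fingers":0.6},
    {"rx":0.0,"ry":-0.0974,"rz":0.0,"x":0.001,"y":-0.244,"z":0.057,"fingers":0.6},
    {"rx":0.0,"ry":-0.0974,"rz":0.0,"x":0.001,"y":-0.244,"z":0.057,"fingers":0.6},
    {"rx":0.0,"ry":-0.0974,"rz":0.0,"x":0.001,"y":-0.244,"z":0.057,"fingers":0.6},
    {"rx":0.0,"ry":-0.0974,"rz":0.0,"x":0.001,"y":-0.244,"z":0.057,"fingers":0.6},
    {"rx":0.0,"ry":-0.0974,"rz":0.0,"x":0.001,"y":-0.244,"z":0.057,"fingers":0.6},
    {"rx":0.0,"ry":-0.0974,"rz":0.0,"x":0.001,"y":-0.244,"z":0.057,"fingers":0.6},
  ],
  squeeze=60,
)

```text
time: 11.28
ee_pos: [0.5019, 0.2193, 0.2982]
eef_rot: [0.999, 0.052, -0.001, -0.0]
ft_force: [-0.6, 0.5, 0.3]
width: 0.052
```

```bash
python3 look.py 6
python3 - <<'E'
from h import *
row([.501,.2205,.182],Rtool(-83.8))
E
```

```text
11.275 [0.50188943 0.21926209 0.29823484] [ 9.98621128e-01  5.24843513e-02 -1.11115372e-03 -4.06568370e-05] [-0.65278866  0.15589276  0.17677461  1.66813559 -0.0291975   1.32204848
 -1.93664803] [-0.56027932  0.45318835  0.32165093] 0.05204819726409079
x -0.0005 y -0.0009 z 0.1168 rx -0.0001 ry 0.0002 rz -0.0005 | |d| 0.117 rot 0.2
```

View pics/side6.png

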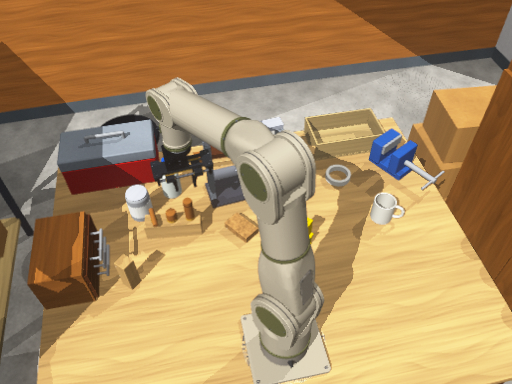

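The gripper at (180,165) is above the driver at (188,207) and clear of its neighbours. I'll descend and grip.

Emit:
drive_tool(
  plan=[
    {"rx":0.0,"ry":0.0,"rz":0.0,"x":-0.0005,"y":-0.001,"z":0.04,"fingers":0.6},
    {"rx":0.0,"ry":0.0,"rz":0.0,"x":-0.0005,"y":-0.001,"z":0.08,"fingers":0.6},
    {"rx":0.0,"ry":0.0,"rz":0.0,"x":-0.0005,"y":-0.001,"z":0.105,"fingers":0.6},
    {"rx":0.0,"ry":0.0,"rz":0.0,"x":-0.0005,"y":-0.001,"z":0.117,"fingers":0.6},
    {"rx":0.0,"ry":0.0,"rz":0.0,"x":-0.0005,"y":-0.001,"z":0.117,"fingers":0.6},
    {"rx":0.0,"ry":0.0,"rz":0.0,"x":-0.0005,"y":-0.001,"z":0.117,"fingers":0.2},
    {"rx":0.0,"ry":0.0,"rz":0.0,"x":-0.0005,"y":-0.001,"z":0.117,"fingers":0.2},
    {"rx":0.0,"ry":0.0,"rz":0.0,"x":-0.0005,"y":-0.001,"z":0.117,"fingers":0.2},
    {"rx":0.0,"ry":0.0,"rz":0.0,"x":-0.0005,"y":-0.001,"z":0.117,"fingers":0.2},
  ],
  squeeze=25,
)

```text
time: 12.5
ee_pos: [0.501, 0.2218, 0.1822]
eef_rot: [0.999, 0.054, -0.001, -0.001]
ft_force: [0.4, -1.1, 3.8]
width: 0.0318
```

```bash
python3 - <<'E'
from h import *
from bench import monitor
s=monitor.read_state(); print(s["time"],s["ee_pos"],s["ft_force"],s["width"])
E
```

```text
12.5 [0.50102424 0.2217895  0.18221082] [ 0.39562213 -1.11891364  3.79993967] 0.03180587545151724
```

Emit:
drive_tool(
  plan=[
    {"rx":0.0,"ry":0.0,"rz":0.0,"x":0.0,"y":0.0,"z":-0.02,"fingers":0.2},
    {"rx":0.0,"ry":0.0,"rz":0.0,"x":0.0,"y":0.0,"z":-0.06,"fingers":0.2},
    {"rx":0.0,"ry":0.0,"rz":0.0,"x":0.0,"y":0.0,"z":-0.1,"fingers":0.2},
    {"rx":0.0,"ry":0.0,"rz":0.0,"x":0.0,"y":0.0,"z":-0.14,"fingers":0.2},
    {"rx":0.0,"ry":0.0,"rz":0.0,"x":0.0,"y":0.0,"z":-0.17,"fingers":0.2},
    {"rx":0.0,"ry":0.0,"rz":0.0,"x":0.0,"y":0.0,"z":-0.17,"fingers":0.2},
  ],
  squeeze=30,
)

```text
time: 13.25
ee_pos: [0.5017, 0.2218, 0.3538]
eef_rot: [0.999, 0.053, 0.001, -0.001]
ft_force: [-0.0, 0.3, -0.9]
width: 0.0312
```

```bash
python3 look.py 7
python3 - <<'E'
from h import *
tm=np.array([.6527,-.009,.12]); Rt=Rtool(-83.8,35.3); M=Rt.as_matrix(); up=-M[:,2]
m=tm+.1*up+.0005*M[:,0]; print(m, m+.218*up)
row(m+(.178+.04)*up,Rt)
E
```

```text
13.25 [0.50173204 0.22183126 0.35381748] [ 9.98567517e-01  5.34887295e-02  6.71171221e-04 -1.19117536e-03] [-0.65903905  0.13079885  0.17835198  1.58030453 -0.02499559  1.43037255
 -1.94250033] [-0.03223076  0.33577986 -0.93954162] 0.031206637870755526
[ 0.59565791 -0.01519675  0.20190269] [ 0.47042177 -0.02880175  0.37982068]
x -0.0571 y 0.2456 z -0.0289 rx 0.0000 ry 0.0985 rz -0.0002 | |d| 0.254 rot 35.5
```

View pics/side7.png

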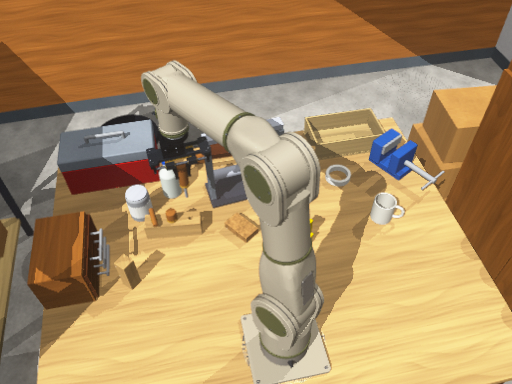

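View pics/top7.png

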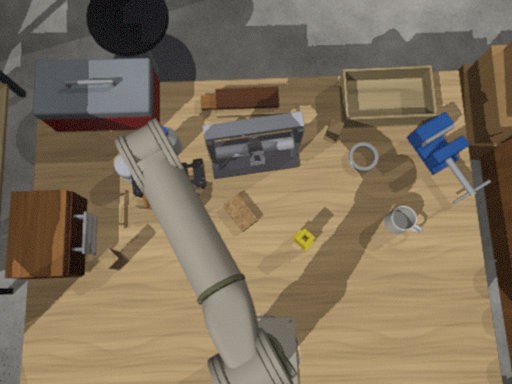

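```bash
python3 hold.py 7; cat > drv.py <<'E'
import sys
from h import *
from scipy.optimize import least_squares
tag=sys.argv[1]; p0=np.array(eval(sys.argv[2])); R0=R.from_quat(eval(sys.argv[3]))
for n in("side","top"):
    W=cloud(pickle.load(open(f"pics/{n}{tag}.pkl","rb"))).reshape(-1,3); W=W[~np.isnan(W[:,0])]
    T=R0.inv().apply(W-p0)*1000
    for z0,z1,rad in((74,85,16),(85,95,16),(95,105,16),(105,115,16),(120,135,5),(135,150,5),(150,165,5),(165,178,5)):
        Q=T[(T[:,2]>z0)&(T[:,2]<z1)&(np.hypot(T[:,0],T[:,1])<rad+8)]
        if len(Q)<3: continue
        s=least_squares(lambda p:np.hypot(Q[:,0]-p[0],Q[:,1]-p[1])-rad,(0,0),loss="soft_l1",f_scale=2)
        print(n,z0,len(Q),"axis",np.round(s.x,1),"res",np.round(np.abs(s.fun).mean(),1))
    Q=T[(np.hypot(T[:,0],T[:,1])<20)&(T[:,2]>60)&(T[:,2]<200)]
    if len(Q): print("zmax",np.sort(Q[:,2])[-6:].round(1))
E
python3 drv.py 7 "[0.50173204,0.22183126,0.35381748]" "[9.98567517e-01,5.34887295e-02,6.71171221e-04,-1.19117536e-03]"
```

```text
top top pts 106 lean 35.5 plane lean 34.49361801808831 roll -0.5160637205074887 u -21.900401253385255 23.65531844326515 y -22.498275134729045 20.76047183196642 d 99.6621857674941
  +x face pts 120 angle [17.62, 21.42, 22.88]
  -x face pts 29 [-20.78, -15.96, -10.3]
side 74 22 axis [1.4 4.7] res 1.4
side 85 25 axis [0.4 5. ] res 1.4
side 95 14 axis [-0.1  3.8] res 0.9
side 105 19 axis [1.9 4.6] res 1.2
side 135 13 axis [-1.9  1.5] res 1.5
side 150 7 axis [0.  5.5] res 1.1
side 165 6 axis [1.  5.2] res 0.8
zmax [165.7 168.1 169.2 172.4 172.8 175.2]Traceback (most recent call last):
  File "hold.py", line 19, in <module>
    print(n,"top pts",c,"lean",np.degrees(a),"plane lean",np.degrees(np.arctan(co[0])),"roll",np.degrees(np.arctan(co[1])),"u",u[k].min(),u[k].max(),"y",Q[k][:,1].min(),Q[k][:,1].max(),"d",np.median(d[k]))
                                                                                                                               ~~~~~~~~^^
    return umr_minimum(a, axis, None, out, keepdims, initial, where)
ValueError: zero-size array to reduction operation minimum which has no identity
```

Emit:
drive_tool(
  plan=[
    {"rx":0.0,"ry":0.0,"rz":0.0,"x":-0.057,"y":0.0,"z":-0.029,"fingers":0.2},
    {"rx":0.0,"ry":0.0,"rz":0.0,"x":-0.057,"y":0.0,"z":-0.029,"fingers":0.2},
    {"rx":0.0,"ry":0.098,"rz":0.0,"x":-0.057,"y":0.246,"z":-0.029,"fingers":0.2},
    {"rx":0.0,"ry":0.098,"rz":0.0,"x":-0.057,"y":0.246,"z":-0.029,"fingers":0.2},
    {"rx":0.0,"ry":0.098,"rz":0.0,"x":-0.057,"y":0.246,"z":-0.029,"fingers":0.2},
    {"rx":0.0,"ry":0.098,"rz":0.0,"x":-0.057,"y":0.246,"z":-0.029,"fingers":0.2},
    {"rx":0.0,"ry":0.098,"rz":0.0,"x":-0.057,"y":0.246,"z":-0.029,"fingers":0.2},
    {"rx":0.0,"ry":0.098,"rz":0.0,"x":-0.057,"y":0.246,"z":-0.029,"fingers":0.2},
    {"rx":0.0,"ry":0.098,"rz":0.0,"x":-0.057,"y":0.246,"z":-0.029,"fingers":0.2},
    {"rx":0.0,"ry":0.098,"rz":0.0,"x":-0.057,"y":0.246,"z":-0.029,"fingers":0.2},
  ],
  squeeze=30,
)

```text
time: 14.6
ee_pos: [0.4709, -0.0282, 0.3802]
eef_rot: [0.952, 0.052, 0.301, -0.016]
ft_force: [0.3, 0.3, -1.3]
width: 0.0315
```

```bash
python3 look.py 8
cat > ins.py <<'E'
from h import *
from bench import monitor
s=monitor.read_state(); R0=R.from_quat(s["eef_rot"]); print("F tool",R0.inv().apply(s["ft_force"]).round(1), "t",s["time"])
tm=np.array([.6527,-.009,.12]); Rt=Rtool(-83.8,35.2); M=Rt.as_matrix(); up=-M[:,2]
m=tm+.1*up+.0003*M[:,0]+.0008*M[:,1]
for d in (.04,.01,-.03,-.062): row(m+(.178+d)*up,Rt)
E
python3 ins.py; python3 hold.py 8
```

```text
14.6 [ 0.47093316 -0.02816513  0.38016741] [ 0.95204856  0.05181624  0.3010889  -0.01625109] [-0.50804867 -0.48795599  0.35659824  2.11431932  0.23595791  0.88071611
 -1.69365701] [ 0.28404342  0.32441248 -1.29363478] 0.03149812765803252
F tool [0.1 0.7 0.2] t 14.7
x -0.0004 y 0.0010 z 0.0001 rx -0.0000 ry 0.0002 rz -0.0000 | |d| 0.001 rot 0.1
x -0.0003 y 0.0010 z 0.0301 rx -0.0000 ry 0.0002 rz -0.0000 | |d| 0.030 rot 0.1
x -0.0003 y 0.0010 z 0.0701 rx -0.0000 ry 0.0002 rz -0.0000 | |d| 0.070 rot 0.1
x -0.0002 y 0.0011 z 0.1021 rx -0.0000 ry 0.0002 rz -0.0000 | |d| 0.102 rot 0.1
top top pts 108 lean 35.5 plane lean 34.46341438501836 roll 0.24027072630172466 u -21.439287489397174 23.883636658280327 y -22.191212762767883 20.926980069970934 d 99.33320441910001
  +x face pts 121 angle [16.84, 21.46, 23.33]
  -x face pts 24 [-19.21, -11.85, -10.18]
side top pts 46 lean 38.5 plane lean 38.36679821886655 roll -0.5604170078794958 u -16.597728819312252 23.774222919931645 y -21.845871532666177 20.057771806333314 d 99.52085282607369
  +x face pts 6 angle [10.38, 12.04, 13.54]
  -x face pts 35 [-18.63, -16.68, -12.68]
```

View pics/top8c.png

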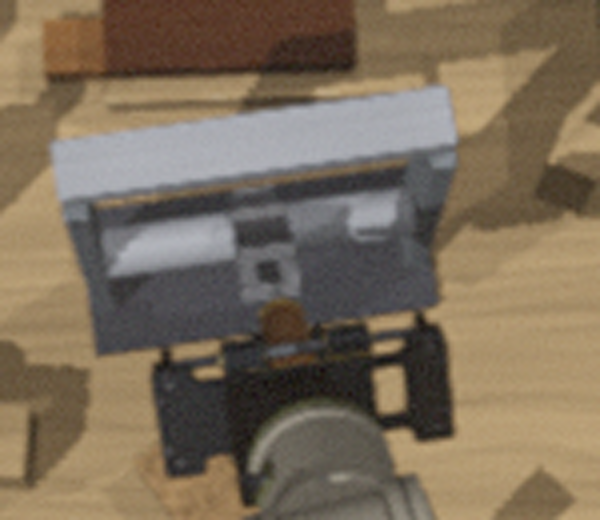

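View pics/side8c.png

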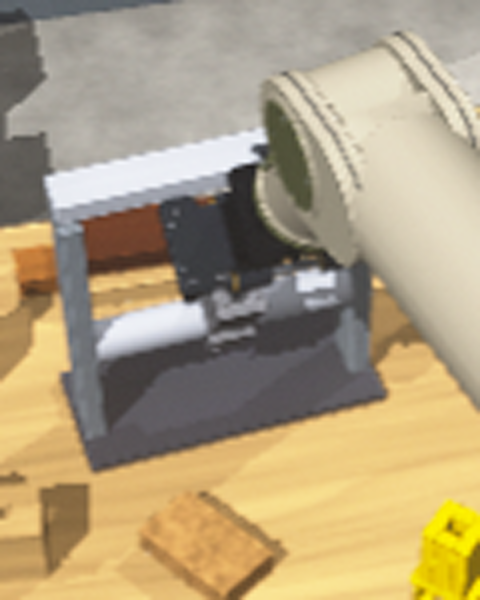

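```bash
python3 drv.py 8 "[0.47093316,-0.02816513,0.38016741]" "[0.95204856,0.05181624,0.3010889,-0.01625109]"; python3 - <<'E'
import cv2,pickle
c=pickle.load(open("pics/top8.pkl","rb"))["color"]; cv2.imwrite("pics/top8z.png",cv2.resize(c[140:185,235:285,::-1],None,fx=12,fy=12,interpolation=cv2.INTER_CUBIC))
E
```

```text
top 74 14 axis [-0.1  1.5] res 0.6
top 85 18 axis [-0.1  1.7] res 0.9
top 95 13 axis [0.6 2.1] res 0.7
top 105 11 axis [0.3 1.1] res 0.4
top 150 6 axis [0.9 2.2] res 0.4
top 165 5 axis [0.5 2.1] res 0.6
zmax [162.2 165.3 168.2 170.  172.  175.7]
```

View pics/top8z.png

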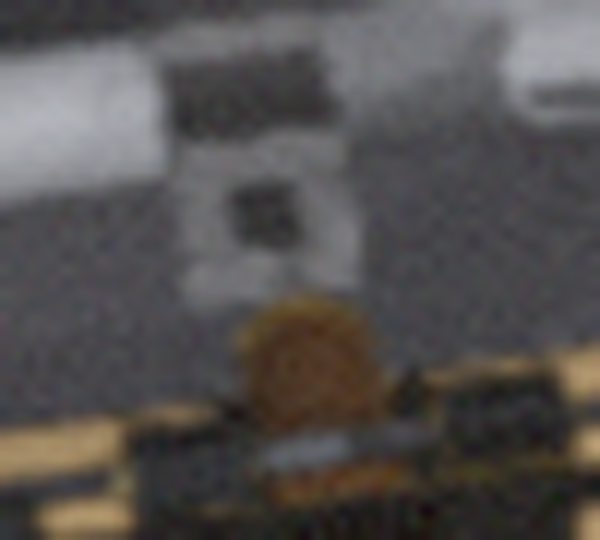

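Emit:
drive_tool(
  plan=[
    {"rx":0.0,"ry":0.0,"rz":0.0,"x":0.0,"y":0.0,"z":0.02,"fingers":0.2},
    {"rx":0.0,"ry":0.0,"rz":0.0,"x":0.0,"y":0.0,"z":0.035,"fingers":0.2},
    {"rx":0.0,"ry":0.0,"rz":0.0,"x":0.0,"y":0.0,"z":0.045,"fingers":0.2},
    {"rx":0.0,"ry":0.0,"rz":0.0,"x":0.0,"y":0.0,"z":0.05,"fingers":0.2},
    {"rx":0.0,"ry":0.0,"rz":0.0,"x":0.0,"y":0.0,"z":0.052,"fingers":0.2},
  ],
  squeeze=30,
)

```text
time: 15.32
ee_pos: [0.5007, -0.0259, 0.338]
eef_rot: [0.952, 0.051, 0.302, -0.016]
ft_force: [0.7, -0.4, -0.6]
width: 0.0313
```

```bash
python3 ins.py; python3 look.py 9; python3 hold.py 9;python3 - <<'E'
import cv2,pickle
c=pickle.load(open("pics/top9.pkl","rb"))["color"]; cv2.imwrite("pics/top9z.png",cv2.resize(c[140:185,235:285,::-1],None,fx=12,fy=12,interpolation=cv2.INTER_CUBIC))
E
```

```text
F tool [0.2 0.5 0.8] t 15.325
x -0.0004 y 0.0005 z -0.0517 rx 0.0000 ry 0.0001 rz -0.0002 | |d| 0.052 rot 0.1
x -0.0004 y 0.0005 z -0.0217 rx 0.0000 ry 0.0001 rz -0.0002 | |d| 0.022 rot 0.1
x -0.0003 y 0.0004 z 0.0183 rx 0.0000 ry 0.0001 rz -0.0002 | |d| 0.018 rot 0.1
x -0.0003 y 0.0004 z 0.0503 rx 0.0000 ry 0.0001 rz -0.0002 | |d| 0.050 rot 0.1
15.325 [ 0.50066472 -0.02586538  0.33796815] [ 0.95195647  0.05092459  0.30152236 -0.01642689] [-0.53445328 -0.39137636  0.41535659  2.14110663  0.2186961   0.75267663
 -1.67519325] [ 0.69275046 -0.38363069 -0.55720263] 0.03131578273117413
top top pts 77 lean 32.5 plane lean 33.265702209367184 roll -0.31924984813425106 u -23.17629310470125 17.73084562407282 y -22.397887852859874 20.91085399098272 d 99.44013680503957
  +x face pts 116 angle [16.01, 18.09, 21.17]
  -x face pts 20 [-23.94, -14.59, -12.31]
side top pts 27 lean 35.5 plane lean 28.906422987825263 roll 3.2501300968482782 u -21.839640841526943 6.903105786582735 y -22.654212147819635 21.865099591333344 d 99.27760292261053
  -x face pts 40 [-21.51, -20.06, -10.91]
```

View pics/top9z.png

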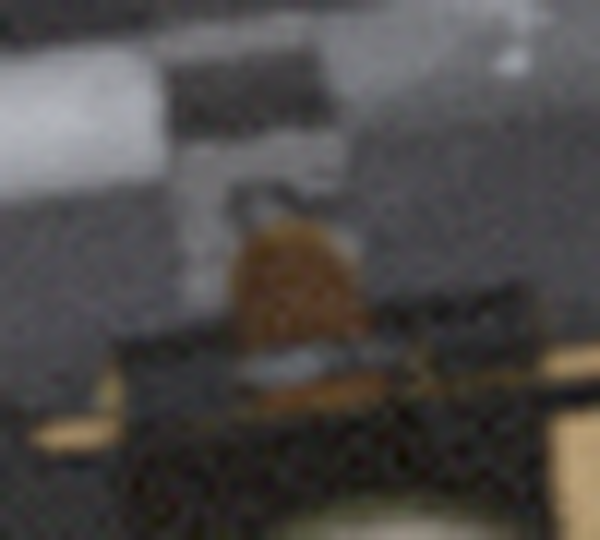

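The shank, at (270,210) in the crop, has entered the dark well mouth with no contact force. I'll continue down.

Emit:
drive_tool(
  plan=[
    {"rx":0.0,"ry":0.0,"rz":0.0,"x":0.0,"y":0.0,"z":0.01,"fingers":0.2},
    {"rx":0.0,"ry":0.0,"rz":0.0,"x":0.0,"y":0.0,"z":0.02,"fingers":0.2},
    {"rx":0.0,"ry":0.0,"rz":0.0,"x":0.0,"y":0.0,"z":0.03,"fingers":0.2},
    {"rx":0.0,"ry":0.0,"rz":0.0,"x":0.0,"y":0.0,"z":0.03,"fingers":0.2},
  ],
  squeeze=30,
)

```text
time: 15.92
ee_pos: [0.5177, -0.0239, 0.3123]
eef_rot: [0.952, 0.051, 0.301, -0.016]
ft_force: [0.1, -0.3, -0.2]
width: 0.0316
```

```bash
python3 ins.py
```

```text
F tool [-0.1  0.3  0.2] t 15.925
x 0.0002 y 0.0006 z -0.0825 rx 0.0001 ry 0.0004 rz -0.0002 | |d| 0.083 rot 0.2
x 0.0003 y 0.0005 z -0.0525 rx 0.0001 ry 0.0004 rz -0.0002 | |d| 0.053 rot 0.2
x 0.0004 y 0.0005 z -0.0125 rx 0.0001 ry 0.0004 rz -0.0002 | |d| 0.013 rot 0.2
x 0.0005 y 0.0005 z 0.0195 rx 0.0001 ry 0.0004 rz -0.0002 | |d| 0.019 rot 0.2
```

Emit:
drive_tool(
  plan=[
    {"rx":0.0,"ry":0.0,"rz":0.0,"x":0.0,"y":0.0005,"z":0.007,"fingers":0.2},
    {"rx":0.0,"ry":0.0,"rz":0.0,"x":0.0,"y":0.0005,"z":0.013,"fingers":0.2},
    {"rx":0.0,"ry":0.0,"rz":0.0,"x":0.0,"y":0.0005,"z":0.017,"fingers":0.2},
    {"rx":0.0,"ry":0.0,"rz":0.0,"x":0.0,"y":0.0005,"z":0.0185,"fingers":0.2},
    {"rx":0.0,"ry":0.0,"rz":0.0,"x":0.0,"y":0.0005,"z":0.0185,"fingers":0.2},
  ],
  squeeze=30,
)

```text
time: 16.55
ee_pos: [0.5284, -0.0234, 0.2983]
eef_rot: [0.952, 0.051, 0.302, -0.016]
ft_force: [-0.6, -0.6, -0.4]
width: 0.0314
```

```bash
python3 ins.py; python3 look.py 10; python3 hold.py 10
```

```text
F tool [-0.7  0.6 -0.1] t 16.55
x -0.0003 y -0.0000 z -0.1001 rx 0.0000 ry 0.0001 rz -0.0002 | |d| 0.100 rot 0.1
x -0.0003 y -0.0000 z -0.0701 rx 0.0000 ry 0.0001 rz -0.0002 | |d| 0.070 rot 0.1
x -0.0003 y -0.0000 z -0.0301 rx 0.0000 ry 0.0001 rz -0.0002 | |d| 0.030 rot 0.1
x -0.0002 y -0.0000 z 0.0019 rx 0.0000 ry 0.0001 rz -0.0002 | |d| 0.002 rot 0.1
16.55 [ 0.52837429 -0.02335841  0.29832897] [ 0.95195933  0.05094039  0.30151009 -0.01643738] [-0.56871759 -0.28576512  0.48034809  2.15366244  0.17828367  0.63302144
 -1.63830928] [-0.57477613 -0.63870713 -0.3789938 ] 0.03144360693899786
top top pts 52 lean 31.0 plane lean 32.215514205341364 roll -1.275980802346606 u -17.602746636308375 15.277406889364393 y -21.62889641714954 20.96657264374988 d 99.76300896832903
  +x face pts 110 angle [14.19, 16.58, 22.54]
  -x face pts 6 [-16.28, -13.13, -11.43]
side top pts 13 lean 39.5 plane lean 23.085119880524033 roll 1.9121411271676163 u -13.598256753159397 -5.055557854834447 y -19.70248487899303 17.791804566618122 d 100.03459919798246
  -x face pts 33 [-17.75, -15.52, -12.75]
```

View pics/top10c.png

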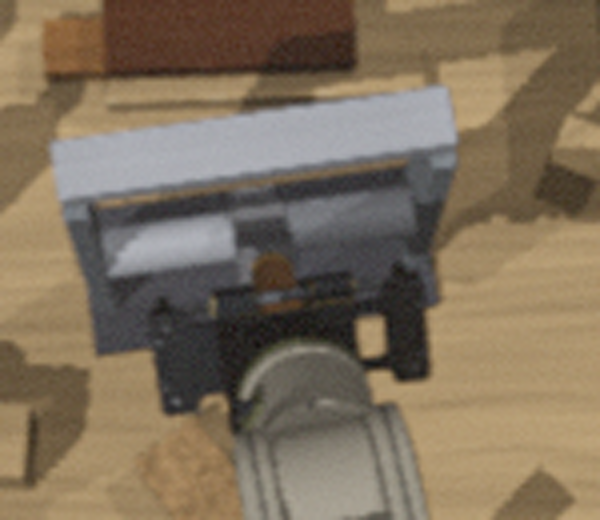

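Emit:
drive_tool(
  plan=[
    {"rx":0.0,"ry":0.0,"rz":0.0,"x":0.0,"y":0.0,"z":0.001,"fingers":0.2},
    {"rx":0.0,"ry":0.0,"rz":0.0,"x":0.0,"y":0.0,"z":0.002,"fingers":0.2},
    {"rx":0.0,"ry":0.0,"rz":0.0,"x":0.0,"y":0.0,"z":0.002,"fingers":0.2},
  ],
  squeeze=30,
)

```text
time: 17.02
ee_pos: [0.5295, -0.0232, 0.2966]
eef_rot: [0.952, 0.051, 0.301, -0.016]
ft_force: [0.1, -0.2, -1.5]
width: 0.0313
```

```bash
python3 ins.py
```

```text
F tool [-0.8  0.3  1.2] t 17.025
x -0.0003 y -0.0000 z -0.1022 rx 0.0000 ry 0.0001 rz -0.0002 | |d| 0.102 rot 0.1
x -0.0002 y -0.0000 z -0.0722 rx 0.0000 ry 0.0001 rz -0.0002 | |d| 0.072 rot 0.1
x -0.0002 y -0.0001 z -0.0322 rx 0.0000 ry 0.0001 rz -0.0002 | |d| 0.032 rot 0.1
x -0.0002 y -0.0001 z -0.0002 rx 0.0000 ry 0.0001 rz -0.0002 | |d| 0.000 rot 0.1
```

Emit:
drive_tool(
  plan=[
    {"rx":0.0,"ry":0.0,"rz":0.0,"x":0.0,"y":0.0,"z":0.001,"fingers":0.2},
    {"rx":0.0,"ry":0.0,"rz":0.0,"x":0.0,"y":0.0,"z":0.0015,"fingers":0.2},
  ],
  squeeze=30,
)

```text
time: 17.27
ee_pos: [0.5305, -0.0232, 0.2961]
eef_rot: [0.952, 0.051, 0.302, -0.017]
ft_force: [-9.9, -0.6, 10.3]
width: 0.0316
```

```bash
python3 ins.py|head -2
```

```text
F tool [ -2.2  -0.5 -14.1] t 17.275
x -0.0007 y -0.0001 z -0.1032 rx -0.0000 ry 0.0000 rz -0.0003 | |d| 0.103 rot 0.1
```

Firm axial contact of 14 N: the shoulder is on the mouth. I'll relieve it slightly, release, and retract along the axis.

Emit:
drive_tool(
  plan=[
    {"rx":0.0,"ry":0.0,"rz":0.0,"x":0.0,"y":0.0,"z":-0.001,"fingers":0.2},
    {"rx":0.0,"ry":0.0,"rz":0.0,"x":0.0,"y":0.0,"z":-0.001,"fingers":0.6},
    {"rx":0.0,"ry":0.0,"rz":0.0,"x":0.0,"y":0.0,"z":-0.001,"fingers":0.6},
    {"rx":0.0,"ry":0.0,"rz":0.0,"x":0.0,"y":0.0,"z":-0.001,"fingers":0.6},
    {"rx":0.0,"ry":0.0,"rz":0.0,"x":0.0,"y":0.0,"z":-0.02,"fingers":0.6},
    {"rx":0.0,"ry":0.0,"rz":0.0,"x":0.0,"y":0.0,"z":-0.05,"fingers":0.6},
    {"rx":0.0,"ry":0.0,"rz":0.0,"x":0.0,"y":0.0,"z":-0.1,"fingers":0.6},
    {"rx":0.0,"ry":0.0,"rz":0.0,"x":0.0,"y":0.0,"z":-0.14,"fingers":0.6},
    {"rx":0.0,"ry":0.0,"rz":0.0,"x":0.0,"y":0.0,"z":-0.15,"fingers":0.6},
  ],
  squeeze=30,
)

```text
time: 18.4
ee_pos: [0.4442, -0.0318, 0.42]
eef_rot: [0.952, 0.052, 0.303, -0.017]
ft_force: [-0.8, -0.4, 0.5]
width: 0.0524
```

```bash
python3 look.py 11; python3 - <<'E'
from h import *
s=.0
row([.42,.20,.42],Rtool(-83.8,20))
E
```

```text
18.4 [ 0.44416453 -0.03178608  0.42003442] [ 0.95152877  0.0516842   0.30272557 -0.0167023 ] [-0.15864512 -0.49883198  0.11174782  2.06808421  0.0187534   0.95449622
 -1.51171058] [-0.76954341 -0.44768496  0.49056004] 0.05238141921813029
x 0.0000 y -0.2351 z -0.0002 rx 0.0004 ry -0.0426 rz -0.0006 | |d| 0.235 rot 15.3
```

View pics/top11c.png

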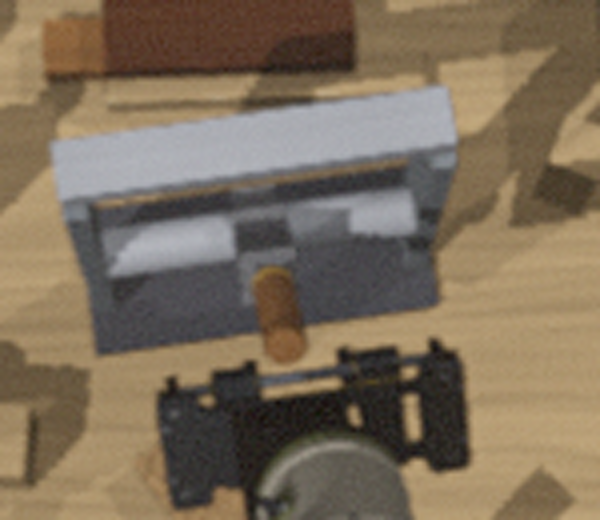

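View pics/side11c.png

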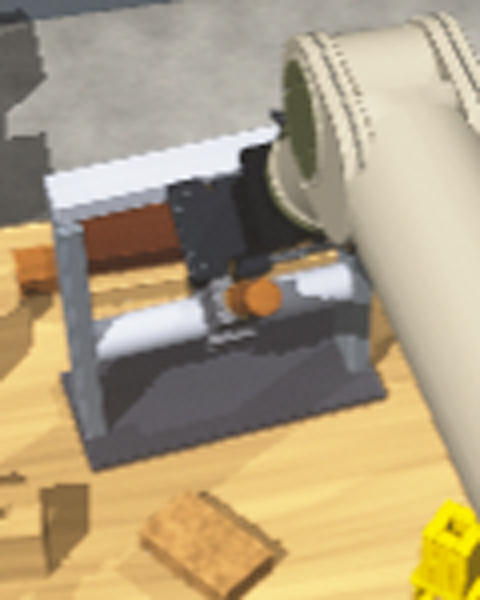

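Emit:
drive_tool(
  plan=[
    {"rx":0.0,"ry":-0.04,"rz":0.0,"x":0.0,"y":-0.235,"z":0.0,"fingers":0.6},
    {"rx":0.0,"ry":-0.04,"rz":0.0,"x":0.0,"y":-0.235,"z":0.0,"fingers":0.6},
    {"rx":0.0,"ry":-0.04,"rz":0.0,"x":0.0,"y":-0.235,"z":0.0,"fingers":0.6},
    {"rx":0.0,"ry":-0.04,"rz":0.0,"x":0.0,"y":-0.235,"z":0.0,"fingers":0.6},
    {"rx":0.0,"ry":-0.04,"rz":0.0,"x":0.0,"y":-0.235,"z":0.0,"fingers":0.6},
    {"rx":0.0,"ry":-0.04,"rz":0.0,"x":0.0,"y":-0.235,"z":0.0,"fingers":0.6},
    {"rx":0.0,"ry":-0.04,"rz":0.0,"x":0.0,"y":-0.235,"z":0.0,"fingers":0.6},
  ],
)

```text
time: 19.38
ee_pos: [0.4197, 0.2, 0.4181]
eef_rot: [0.982, 0.052, 0.18, -0.01]
ft_force: [-0.4, -0.5, 0.4]
width: 0.052
```

```bash
python3 look.py 12; python3 - <<'E'
from h import *
from scipy.optimize import least_squares
tm=np.array([.6527,-.009,.12]); t=np.radians(6.2)
X=np.array([np.cos(t),np.sin(t),0]);Y=np.array([-np.sin(t),np.cos(t),0])
for n in("top","side"):
  for tag in (11,12):
    c=pickle.load(open(f"pics/{n}{tag}.pkl","rb")); W=cloud(c)
    col=c["color"].astype(int); ok=(col[...,0]-col[...,2]>35)&~np.isnan(W[...,0])
    S=W[ok]-tm; S=np.stack([S@X,S@Y,S[:,2]],1)*1000
    Q=S[(np.abs(S[:,1])<25)&(S[:,0]>-135)&(S[:,0]<-30)&(S[:,2]>75)&(S[:,2]<190)]
    if len(Q)<20: print(n,tag,len(Q)); continue
    def f(p):
        a,b,u0,y0=p; ax=np.array([-np.sin(a),np.sin(b),np.cos(a)]); ax/=np.linalg.norm(ax)
        P0=np.array([u0*np.cos(a),y0,u0*np.sin(a)]); D=Q-P0; d=D@ax
        r=np.linalg.norm(D-d[:,None]*ax,axis=1)
        return np.where(d>192,(d-195),r-16)
    s=least_squares(f,[np.radians(35),0,0,0],loss="soft_l1",f_scale=2)
    a=s.x[0]; d=-Q[:,0]*np.sin(a)+Q[:,2]*np.cos(a)
    print(n,tag,len(Q),"lean",np.degrees(a),"side",np.degrees(s.x[1]),"u,y",s.x[2:],"d",np.percentile(d,[0,2,98,100]).round(1),"res",np.abs(s.fun).mean())
E
python3 hold.py 12
```

```text
19.375 [0.41971339 0.20003294 0.41806286] [ 0.98228562  0.05171165  0.17985277 -0.00968776] [-0.24578299 -0.26355849 -0.32399696  1.84452753  0.08194601  1.22330612
 -2.05387553] [-0.44207051 -0.4730343   0.38093079] 0.05200083181352133
top 11 203 lean 46.07145756245715 side 1.3161054203913234 u,y [37.95847867  1.03670309] d [100.5 105.4 199.1 202.5] res 3.2087846227504917
top 12 183 lean 46.77121845910633 side -1.6316965500952174 u,y [41.14838178  4.72193584] d [100.7 107.3 198.5 199.9] res 2.8047530644017242
side 11 89 lean 46.15319697921972 side 0.6244656276630827 u,y [11.32683659 -3.81483543] d [105.2 110.4 200.2 202.2] res 1.777608340976295
side 12 0
top top pts 70 lean 34.0 plane lean 34.51501101989014 roll 0.7279701557570771 u -23.820038203823827 17.691620487979684 y -21.882965369822216 20.95495404024461 d 99.65141981094264
  +x face pts 121 angle [15.68, 18.19, 20.79]
  -x face pts 11 [-21.09, -14.31, -11.74]Traceback (most recent call last):
  File "hold.py", line 19, in <module>
    print(n,"top pts",c,"lean",np.degrees(a),"plane lean",np.degrees(np.arctan(co[0])),"roll",np.degrees(np.arctan(co[1])),"u",u[k].min(),u[k].max(),"y",Q[k][:,1].min(),Q[k][:,1].max(),"d",np.median(d[k]))
                                                                                                                               ~~~~~~~~^^
    return umr_minimum(a, axis, None, out, keepdims, initial, where)
ValueError: zero-size array to reduction operation minimum which has no identity
```

View pics/top12.png

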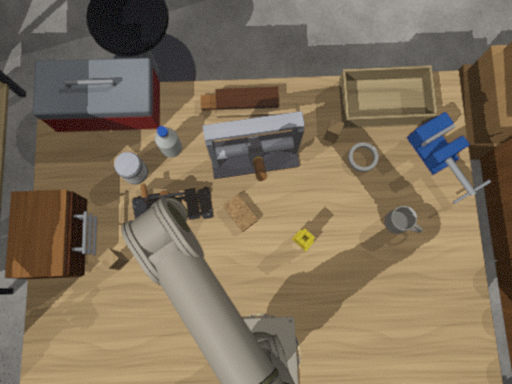

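View pics/side12.png

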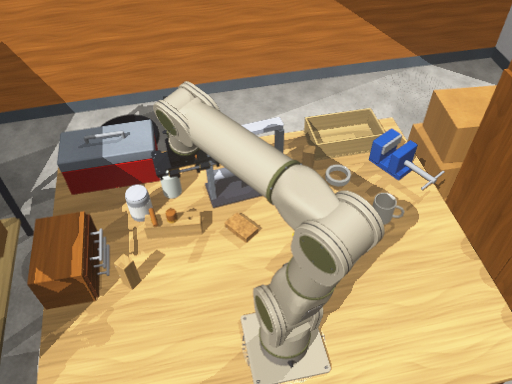

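```bash
cat > fit.py <<'E'
import sys
from h import *
from scipy.optimize import least_squares
tm=np.array([.6527,-.009,.12]); t=np.radians(6.2)
X=np.array([np.cos(t),np.sin(t),0]);Y=np.array([-np.sin(t),np.cos(t),0])
for n,tag in [a.split(":") for a in sys.argv[1:]]:
    c=pickle.load(open(f"pics/{n}{tag}.pkl","rb")); W=cloud(c)
    col=c["color"].astype(int); ok=~np.isnan(W[...,0])
    brown=(col[...,0]-col[...,2]>25)[ok]
    S=W[ok]-tm; S=np.stack([S@X,S@Y,S[:,2]],1)*1000
    # holder rotation about tube: model = block z 30..100 (rel axis), x +-22, flange x +-31 z 21..30 ; use signed distance to box outline in u-d plane
    g=S[(np.abs(S[:,1])<18)&~brown&(S[:,2]>22)&(S[:,2]<125)&(S[:,0]>-95)&(S[:,0]<35)]
    def sdf(u,d,cu,cd,hu,hd):
        qx=np.abs(u-cu)-hu; qy=np.abs(d-cd)-hd
        return np.hypot(np.maximum(qx,0),np.maximum(qy,0))+np.minimum(np.maximum(qx,qy),0)
    def f(a,off=0):
        a=np.radians(a); u=g[:,0]*np.cos(a)+g[:,2]*np.sin(a)-off; d=-g[:,0]*np.sin(a)+g[:,2]*np.cos(a)
        k=~((np.abs(u)<10.5)&(d<97)&(d>25))
        e=np.minimum(sdf(u,d,0,65,22,35),sdf(u,d,0,25.5,31,4.5))
        return np.where(k,np.clip(np.abs(e),0,6),0).mean()
    A=np.arange(20,56,.5); cost=[min(f(a,o) for o in (-1,0,1,2)) for a in A]; i=int(np.argmin(cost)); print(n,tag,"holder lean",A[i],"cost",round(cost[i],2),"pts",len(g),[round(x,2) for x in cost[max(0,i-8):i+9:4]])
    Q=S[brown&(np.abs(S[:,1])<25)&(S[:,0]>-150)&(S[:,0]<-20)&(S[:,2]>70)&(S[:,2]<190)]
    if len(Q)<30: continue
    def h(p):
        a,b,px,py,pz=p; ax=np.array([-np.sin(a)*np.cos(b),np.sin(b),np.cos(a)*np.cos(b)]); D=Q-np.array([px,py,pz])
        d=D@ax; r=np.linalg.norm(D-d[:,None]*ax,axis=1)
        qx=r-16; qy=np.abs(d)-47.5
        return np.hypot(np.maximum(qx,0),np.maximum(qy,0))+np.minimum(np.maximum(qx,qy),0)
    best=min((least_squares(h,[np.radians(a0),0,-147*np.sin(np.radians(a0)),0,147*np.cos(np.radians(a0))],loss="soft_l1",f_scale=1.5,x_scale=[.1,.1,5,5,5]) for a0 in (30,36,42,48)),key=lambda s:s.cost)
    p=best.x; ax=np.array([-np.sin(p[0])*np.cos(p[1]),np.sin(p[1]),np.cos(p[0])*np.cos(p[1])]); sh=p[2:]-47.5*ax; tip=sh-62*ax
    al=np.radians(35.2); U=np.array([np.cos(al),0,np.sin(al)]); Dv=np.array([-np.sin(al),0,np.cos(al)])
    print("  driver lean",np.degrees(p[0]).round(1),"side",np.degrees(p[1]).round(1),"shoulder u,y,d",np.round([sh@U,sh[1],sh@Dv],1),"tip u,y,d",np.round([tip@U,tip[1],tip@Dv],1),"res",np.abs(best.fun).mean().round(2),len(Q))
E
python3 fit.py top:7 top:8 top:10 top:11 top:12 side:11
```

```text
top 7 holder lean 36.0 cost 1.52 pts 290 [np.float64(2.77), np.float64(1.91), np.float64(1.52), np.float64(1.65), np.float64(2.1)]
top 8 holder lean 36.0 cost 1.55 pts 279 [np.float64(2.76), np.float64(2.0), np.float64(1.55), np.float64(1.71), np.float64(2.13)]
top 10 holder lean 20.5 cost 1.68 pts 175 [np.float64(1.68), np.float64(1.68), np.float64(1.89)]
  driver lean 35.0 side -0.4 shoulder u,y,d [  0.3  -2.1 101.7] tip u,y,d [ 0.1 -1.6 39.7] res 0.84 93
top 11 holder lean 36.5 cost 1.68 pts 209 [np.float64(3.1), np.float64(2.27), np.float64(1.68), np.float64(1.73), np.float64(2.02)]
  driver lean 225.8 side -0.1 shoulder u,y,d [-26.5  -1.9 195. ] tip u,y,d [-37.9  -1.8 255.9] res 1.23 240
top 12 holder lean 36.5 cost 1.78 pts 216 [np.float64(3.08), np.float64(2.35), np.float64(1.78), np.float64(1.91), np.float64(2.27)]
  driver lean 45.9 side 0.1 shoulder u,y,d [ -8.9  -2.  101.4] tip u,y,d [ 2.6 -2.1 40.5] res 1.23 234
side 11 holder lean 35.5 cost 1.9 pts 50 [np.float64(3.23), np.float64(2.61), np.float64(1.9), np.float64(1.94), np.float64(2.55)]
  driver lean 226.4 side -0.4 shoulder u,y,d [-25.5  -2.2 194.6] tip u,y,d [-37.5  -1.7 255.4] res 1.78 113
```

```bash
python3 - <<'E'
import cv2,pickle,numpy as np
a=pickle.load(open("pics/top12.pkl","rb"))["color"][105:190,200:310,::-1]
b=pickle.load(open("pics/side11.pkl","rb"))["color"][125:210,195:305,::-1]
cv2.imwrite("pics/z12.png",np.vstack([cv2.resize(x,None,fx=3.5*2,fy=3.5,interpolation=cv2.INTER_CUBIC) if 0 else cv2.resize(x,(380*1,294),interpolation=cv2.INTER_CUBIC) for x in (a,b)]))
E
```

```text
(no output)
```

View pics/z12.png

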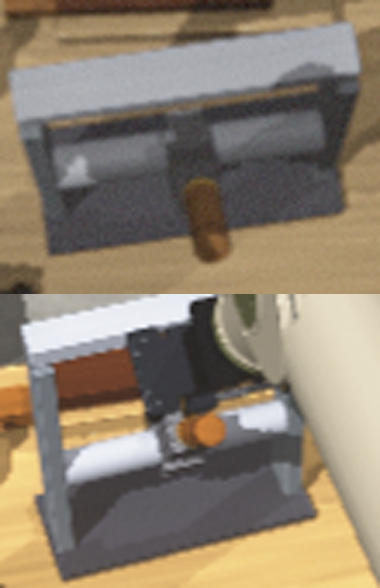

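Emit:
drive_tool(
  plan=[
    {"rx":0.0,"ry":0.0,"rz":0.0,"x":-0.05,"y":0.0,"z":-0.03,"fingers":0.6},
    {"rx":0.0,"ry":0.0,"rz":0.0,"x":-0.05,"y":0.0,"z":-0.03,"fingers":0.6},
    {"rx":0.0,"ry":0.0,"rz":0.0,"x":-0.05,"y":0.0,"z":-0.03,"fingers":0.6},
    {"rx":0.0,"ry":0.0,"rz":0.0,"x":-0.05,"y":0.0,"z":-0.03,"fingers":0.6},
    {"rx":0.0,"ry":0.0,"rz":0.0,"x":-0.05,"y":0.0,"z":-0.03,"fingers":0.6},
    {"rx":0.0,"ry":0.0,"rz":0.0,"x":-0.05,"y":0.0,"z":-0.03,"fingers":0.6},
    {"rx":0.0,"ry":0.0,"rz":0.0,"x":-0.05,"y":0.0,"z":-0.03,"fingers":0.6},
    {"rx":0.0,"ry":0.0,"rz":0.0,"x":-0.05,"y":0.0,"z":-0.03,"fingers":0.6},
  ],
)

```text
time: 20.48
ee_pos: [0.3624, 0.1951, 0.4286]
eef_rot: [0.982, 0.053, 0.18, -0.01]
ft_force: [-0.2, -1.0, 0.6]
width: 0.0522
```

```bash
python3 look.py 13; python3 fit.py top:13; python3 - <<'E'
from h import *
A=cloud(pickle.load(open("pics/top0.pkl","rb")));B=cloud(pickle.load(open("pics/top13.pkl","rb")))
for nm,b in dict(sander=(.38,.53,-.03,.12,.02,.045),stub=(.47,.54,.265,.31,.1,.114),tee=(.46,.57,.33,.37,.08,.1),yellow=(.31,.40,-.2,-.11,.115,.135),tape=(.57,.7,-.44,-.32,.015,.035),post_b=(.67,.76,-.31,-.23,.09,.11),mug=(.34,.46,-.54,-.42,.08,.1),can=(.54,.66,.34,.45,.11,.13)).items():
    o=[]
    for W in(A,B):
        m=(W[...,0]>b[0])&(W[...,0]<b[1])&(W[...,1]>b[2])&(W[...,1]<b[3])&(W[...,2]>b[4])&(W[...,2]<b[5]); o.append((m.sum(),(np.round(W[m].mean(0)*1000,1)).tolist()))
    print(nm,o)
E
```

```text
20.475 [0.3623543  0.19505824 0.42855148] [ 0.98224583  0.05257876  0.17980506 -0.00993725] [-0.26073664 -0.38996673 -0.34046574  1.90693635  0.04175672  1.28266319
 -2.06729673] [-0.17414994 -0.95314556  0.57479378] 0.05224165168018024
top 13 holder lean 36.5 cost 1.66 pts 218 [np.float64(3.06), np.float64(2.28), np.float64(1.66), np.float64(1.78), np.float64(2.21)]
  driver lean 45.5 side -0.0 shoulder u,y,d [ -9.3  -2.2 101.2] tip u,y,d [ 1.8 -2.2 40.2] res 1.24 239
sander [(np.int64(630), [457.4, 44.7, 29.5]), (np.int64(632), [457.4, 44.9, 29.5])]
stub [(np.int64(108), [507.6, 286.9, 106.7]), (np.int64(105), [507.3, 286.9, 106.8])]
tee [(np.int64(134), [514.7, 352.0, 91.1]), (np.int64(138), [514.6, 351.8, 91.0])]
yellow [(np.int64(175), [354.5, -155.2, 124.6]), (np.int64(174), [354.6, -155.3, 124.2])]
tape [(np.int64(310), [635.2, -380.8, 23.9]), (np.int64(303), [635.2, -380.6, 24.0])]
post_b [(np.int64(184), [719.5, -279.6, 98.9]), (np.int64(187), [719.1, -279.4, 99.0])]
mug [(np.int64(144), [409.9, -476.7, 88.6]), (np.int64(145), [408.9, -476.3, 87.8])]
can [(np.int64(479), [613.4, 401.5, 118.8]), (np.int64(474), [613.3, 401.7, 119.2])]
```

View pics/top13.png

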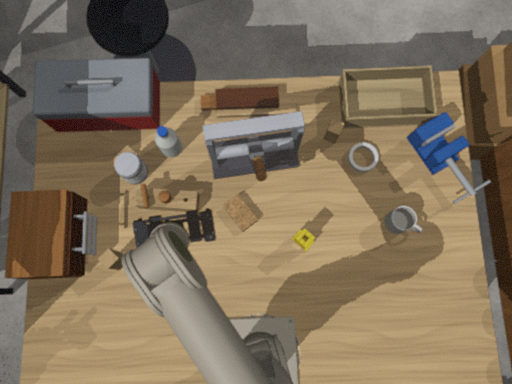

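Nothing has changed over the last second: the driver is parked at (259,167) and none of the bystanders I measured has moved. I'm handing in.

```bash
python3 -c "
from bench import workorder
print(workorder.close_job())"
```

```text
the job is handed in; nothing more can be done
None
```

The grey holder is clipped on the middle of the tube, leaning towards the robot. The long-handled screwdriver is parked in its well. I handed the job in at about 20.5 s of the 61 s allowed.

**Holder:** Pushing it on peaked at about 31 N measured, above the 10 to 20 N expected. It then snapped in, with its mouth measured about 100 mm from the tube's axis, which is fully seated. The last lean estimate was 36.5 degrees. The same fit read 36.0 before the screwdriver went in, while fitting the holder's top face alone gave 34.5 to 35.5.

**Screwdriver:** It slid in without side contact and met the mouth with a firm 14 N axial push. Once released it sagged in the wide well to about 45 degrees, roughly 9 degrees beyond the holder. The clearances alone explain about 7 degrees of that, so the two fits disagree by a couple of degrees. The shoulder's centre reads about 1 to 2 mm above the mouth, as expected for a tilted handle resting on its edge. Nothing moved between the last two pictures, about a second apart.

**Everything else:** The sander, stubby, tee, yellow look-alike, tape, post_b, mug and can are all within about 1 mm of where they started. I compared the flask and post_a only by eye. I saw no sign of contact with the lamp bar, though I did not measure it afterwards.

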